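Load-test a batch of power modules on the electronics bench

ROBOT

A 6-joint arm with a two-finger parallel gripper is mounted at the origin on the work surface. World frame = base frame: x ahead of the robot, y to its left, z up, the work surface at z = 0. Lengths are in m, angles in degrees, forces in N, time in s.
With the tool pointing down it reaches from about 0.4 to 0.825 m from the base axis. Payload 7 kg.
Tool frame: the origin (TCP) lies on the centre line of the jaws, within the pads' length; the fingertips stand 17 mm ahead of it and the grasp point (between the pads) lies 2 mm behind it; z points along the fingers, y is the direction in which the jaws open and shut (so a half turn about z gives the same grasp; the last joint's range is limited). The gripper opens to 88 mm and grips with 3 to 60 N. Pads are 19 mm wide; open, the fingers measure 130 mm over their backs; the gripper's body (78 mm by 193 mm) begins 47 mm behind the grasp point.
Start: joints at [-53.852, 20.546, 0.682, 0, -70.136, -16.507], TCP at [0.227, -0.636, 0.211] pointing down, gripper open.
Joint ranges: [-176.03, 176.03], [-82.01, 121.73], [-58.28, 71.71], [-173.87, 95.51], [-174.79, -0.11], [-173.66, 173.66]. Speed limits (degrees/s): [136.94, 136.94, 172.46, 180, 180, 180].

INTERFACE

Orientations are given as [roll, pitch, yaw] about the fixed x, y, z axes, in that order (R = Rz(yaw) Ry(pitch) Rx(roll)).
In Python, from plant import telemetry, vision, close_job, recognise, silhouettes, place_of gives the robot as it stands.
- The arm moves only by the shell command python3 -m handwheel 'ROWS'. ROWS is JSON, a list that holds one entry, the list of rows, each a list of 5 numbers: the shift along the tool's x, y, z in m, then the turn about the tool's z in rad, then the closure, from 0 (fully open) to 1 (shut). In form: [[[tx, ty, tz, yaw, gripper], ...]]. A call has 1 to 20 rows; each row shifts and turns the commanded pose from where the row before left it, along the tool's axes as they then stand; what a row does not reach is not made up. A row lasts 1/12 s, in which the tool goes at most 41.7 mm and 7.16 degrees, less where a joint would pass 70% of its speed; a pose out of reach is approached as far as the arm can. A call with a gripper value outside its range is refused whole. The fingers move at their own pace and stop on an object; the grip force is fixed at half the most. Time passes only in rows, so rows that do not move let the fingers close. It gives the time, the measured TCP pose, the force and the opening at its end, in the units of the state.
- telemetry.get_obs(): the state, without advancing time (a new reading comes with each control period).
- vision.snapshot(name): name is "side" or "top" or "wrist"; returns a dict with "color" (384x512x3 uint8, red, green, blue), "mtx" (3x3 intrinsics, pixels), "cam_to_world" (4x4, takes a point from camera to world coordinates); the wrist camera has in their place "tool_from_camera" (4x4, takes a point from camera to tool coordinates, whose origin is the TCP and whose axes are the flange's). Camera axes: x right, y down, z forward; pixel columns grow to the right and rows downward; lengths in m; the calibration is good to about 2 mm. A picture is of the moment at which its call begins: read the wrist's pose just before it. There is no depth.
- close_job(): hands the job in, once; it reports no verdict.
Trained networks look in a picture, given as the dict that the camera call returned (one of the last four; its "shot" number tells which), for a name from the list of things; names that differ only in an ending like _2 or _b are one class to them, and where a whole thing is asked for, a point or a joint stands for the part that bears it (a point fixed in the world has none). Each returns a list of dicts, best first, with "conf" (0 to 1); they miss things now and then, are a little off and sometimes report something else, mostly with a low value. They report only what shows in the picture. A call takes as long as a camera call. They do not tell look-alikes from the thing itself.
- recognise(name, picture): "xy" ([column, row] in pixels, amid what is visible of it).
- silhouettes(name, picture): "region" (384x512 bool, what is visible of it) and "xy" ([column, row] in pixels, amid what is visible of it).
- place_of(name, picture): "xy" ([column, row] in pixels: a listed point, or the origin of a listed thing).
The state is a dict: "clock": time; "joint_pos": joint angles; "qvel": joint speeds; "tau": joint torques, N m; "tool_pos": TCP position; "orientation": TCP orientation; "force": force on the tool from outside, world axes, zero at the start; "moment": the same for the moment, N m; "opening": finger opening in m.
Only numpy, scipy, OpenCV 4.12 (cv2) and the standard library are available. Lean on these libraries where they do the work, as an engineer would, in place of code of your own. Each camera call takes 0.05 s, during which the arm holds its last target.

TASK

Load every power module from the black mat into the test bed, one flat in each bay, then turn the isolator fully on, push the load lever up to half load (standing straight up) and leave it there for at least 2 seconds. Bring the lever all the way back to zero, turn the isolator fully off, and only then lift the modules out and set them down flat, right side up, in the blue tray. Never turn the isolator while the lever is off zero, leave the solder spool, cup and sponge tin alone, and let go of everything at the end.

Things in the scene. Friction and masses are not known exactly. Their poses are not given: they have to be found in the camera images.
- module0: A power module: a block 40 (its x) x 54 (its y) x 30 mm high, 0.14 kg, black potted base with an aluminium finned top. Origin at the centre of its underside, z up. Two or three identical modules (module0 to module2) start on the mat; an absent one reads None. Grip it across its 40 mm width. Half-turned is equally good.
- module1: A power module: a block 40 (its x) x 54 (its y) x 30 mm high, 0.14 kg, black potted base with an aluminium finned top. Origin at the centre of its underside, z up. Two or three identical modules (module0 to module2) start on the mat; an absent one reads None. Grip it across its 40 mm width. Half-turned is equally good.
- module2: A power module: a block 40 (its x) x 54 (its y) x 30 mm high, 0.14 kg, black potted base with an aluminium finned top. Origin at the centre of its underside, z up. Two or three identical modules (module0 to module2) start on the mat; an absent one reads None. Grip it across its 40 mm width. Half-turned is equally good.
- bay0 (a point): Centre of the floor of one of three equal bays of the grey test bed, in a row 68 mm apart along the bed's y. Floor 5 mm above the table, bounded by aluminium rails 5 mm high above the floor; inner size 48 (x) x 62 mm (y), the same way round as a module. Its axes are the bed's; z up. The bed is fixed; any module may go in any bay.
- bay1 (a point): Centre of the floor of one of three equal bays of the grey test bed, in a row 68 mm apart along the bed's y. Floor 5 mm above the table, bounded by aluminium rails 5 mm high above the floor; inner size 48 (x) x 62 mm (y), the same way round as a module. Its axes are the bed's; z up. The bed is fixed; any module may go in any bay.
- bay2 (a point): Centre of the floor of one of three equal bays of the grey test bed, in a row 68 mm apart along the bed's y. Floor 5 mm above the table, bounded by aluminium rails 5 mm high above the floor; inner size 48 (x) x 62 mm (y), the same way round as a module. Its axes are the bed's; z up. The bed is fixed; any module may go in any bay.
- tray_in (a point): Centre of the inner floor of the fixed blue tray for tested modules, 4 mm above the table. Inner size 130 (x) x 220 mm (y), walls 4 mm thick and rising 12 mm above the floor. Its axes are the tray's; z up.
- mat: Black rubber work mat fixed to the bench, 240 (x) x 300 (y) x 3 mm; origin at the centre of its underside. The modules start on it.
- isolator (a joint): Angle of the isolator's handle, rad: 0 = off (bar along the box's y), 1.571 = on (bar along the box's x), turned clockwise seen from above from off to on. A sprung over-centre detent snaps it to the nearer end; turning takes up to 0.2 N m.
- isolator_grip (a point): Point on the isolator handle's turning axis (vertical), 85 mm above the table, at the height to grip. The handle is a black bar 84 mm long (this point's y, which turns with the handle) x 14 mm wide (its x), from 63 to 97 mm above the table, centred on the axis, on top of a fixed grey box 110 x 110 x 55 mm with a round white dial.
- isolator_box: The fixed grey isolator box, 110 x 110 x 55 mm; origin at the centre of its underside, does not turn with the handle.
- lever (a joint): Angle of the load lever, rad: 0 = zero load (leaning 0.6 rad from vertical towards the box's -x, against its stop), 0.6 = half load (straight up), 1.2 = full load (leaning to the box's +x). It stays where it is left; about 2 N at the tip moves it.
- lever_tip (a point): Centre of the lever's black crossbar grip: a cylinder 20 mm in diameter, 44 mm long, lying along the hinge axis (the box's y), 95 mm from the hinge, on a steel stem 12 mm thick.
- lever_pivot (a point): Point on the load lever's horizontal hinge axis, 40 mm above the table, in the fixed grey lever box 120 (x) x 70 (y) x 50 mm; axes are the box's: the lever swings about its y, from -x towards +x. Two aluminium discs of 40 mm radius with black marks stand beside the stem.
- spool: Bystander: metal solder spool standing on end, 56 mm in diameter, 50 mm high; origin at the centre of its underside. Leave alone.
- cup: Bystander: clear plastic cup, 68 mm in diameter, 85 mm high; origin at the centre of its underside. Leave alone.
- sponge_tin: Bystander: low orange sponge tin 70 x 50 x 22 mm; origin at the centre of its underside. Leave alone.
Things that resemble listed ones, but are neither listed nor needed, are in the scene too. What is shaped like the module0 but green is not meant.

How it is judged:
By the outcome, as a careful person would: the job done as asked, in the order asked, and still so for the second after the job is handed in, with the robot touching nothing.
Of module0, module1, module2 only 2 to 3 are there at a start; the rules pass over those that are not, and their reading is None.
At some moment in a run one of module0, module1, module2 may be knocked a few centimetres aside while the robot is not near it.
It also fails if it takes over 208 s, if anything falls off the work surface, if the arm or the gripper's body presses on something with over 40 N, if the wrist force passes 120 N, or if a joint passes its speed limit or range.

## Working session

There is one attempt and no reset: what is moved stays moved. The work goes in short steps, Python scripts to look and compute and a shell command to move; the robot and the scene stay as the last step left them, time stands still between calls to the robot, and variables do not carry over. Pictures are saved under pics/ and viewed, and the job is handed in when it is done.

```bash
ls -la; mkdir -p pics; python3 - <<'E'
from plant import telemetry, vision
import cv2
o=telemetry.get_obs(); print(o)
for n in ("side","top","wrist"):
    s=vision.snapshot(n); print(n,s["mtx"].tolist(),s.get("cam_to_world",s.get("tool_from_camera")).tolist() if hasattr(s.get("cam_to_world",s.get("tool_from_camera")),'tolist') else s)
    cv2.imwrite(f"pics/a_{n}.png",s["color"][:,:,::-1])
E
```

```text
total 12
drwxr-xr-x  3 agent agent 4096 Dec  7 13:23 .
drwxr-xr-x 23 root  root  4096 Dec  7 13:23 ..
drwxr-xr-x  2 agent agent 4096 Dec  7 13:23 pics
{'clock': 0.0, 'joint_pos': array([-5.38520106e+01,  2.05899334e+01,  6.33816249e-01, -2.14822482e-02,
       -7.01373441e+01, -1.65063622e+01]), 'qvel': array([ 0.09176911,  0.00337603, -0.1273732 ,  0.0966123 ,  0.02103053,
       -0.02918821]), 'tau': array([ 1.08488846e-04, -5.82706475e+01,  2.93060589e+01,  6.99741259e+00,
        6.76023628e-03, -2.32443081e-04]), 'tool_pos': array([ 0.22668467, -0.63523549,  0.21013572]), 'orientation': array([ 1.79904652e+02, -7.19456478e-03, -1.60365682e+02]), 'force': array([ 0.85399553, -0.17036191,  0.21956381]), 'moment': array([ 0.02080248, -0.01813919,  0.00504471]), 'opening': 0.0872535142242267}
side [[471.040656190031, 0.0, 255.84399239157705], [0.0, 471.040656190031, 196.0855933283373], [0.0, 0.0, 1.0]] [[-0.928554574933686, -0.21962596255544206, 0.2992504602190575, 0.07767232341588902], [-0.3711912425793674, 0.5453506856197403, -0.7515382166772788, 1.2767075165416124], [0.0018608605
[... 204 characters left out ...]
 1.0]] [[0.021808696987905215, -0.9935162940378308, 0.11157846663682063, 0.45371457903143747], [-0.9996653255344933, -0.023223665954251904, -0.01139729194417907, -0.003973683350827657], [0.013914656291309158, -0.11129256408664356, -0.9936902673968963, 1.30878359109131], [0.0, 0.0, 0.0, 1.0]]
wrist [[299.0095217344774, 0.0, 251.4398285208303], [0.0, 299.0095217344774, 190.74971585090879], [0.0, 0.0, 1.0]] [[0.0007709774289395716, -0.9669351683981073, -0.25502114757158517, 0.0699613530599724], [0.9999996089263076, 0.0008559837594741433, -0.0002223489060519441, -0.0009228123267172039], [0.0004332909375602056, -0.25502087641353527, 0.9669354501993586, -0.17363097624014479], [0.0, 0.0, 0.0, 1.0]]
```

View pics/a_top.png

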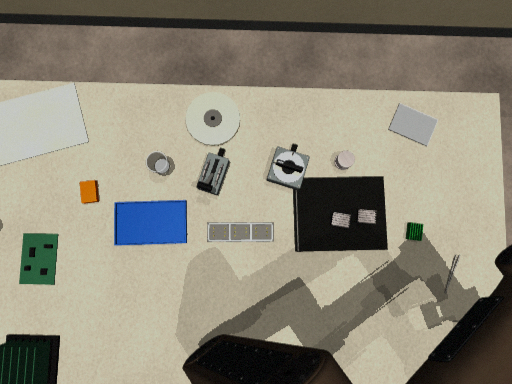

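View pics/a_side.png

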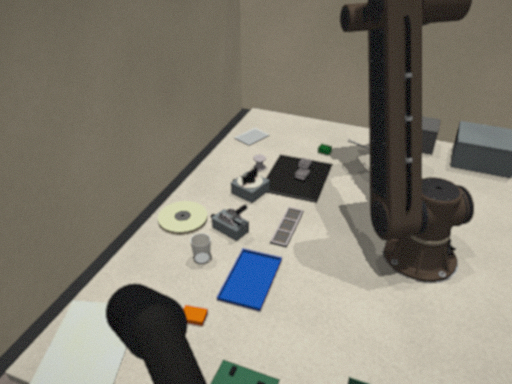

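View pics/a_wrist.png

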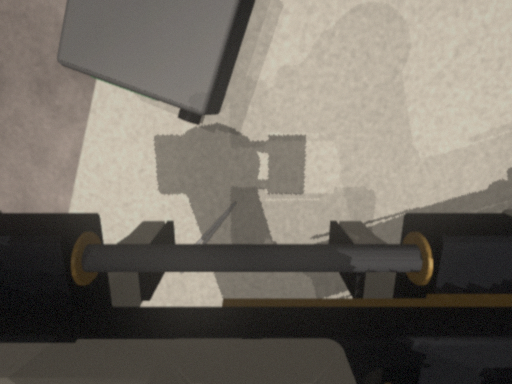

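```bash
cat > h.py <<'E'
import numpy as np, cv2
from plant import telemetry, vision, recognise, silhouettes, place_of
def pose():
    o=telemetry.get_obs(); from scipy.spatial.transform import Rotation as R
    return o, R.from_euler('xyz',o['orientation'],degrees=True).as_matrix(), np.array(o['tool_pos'])
def snap(n):
    o,Rm,t=pose(); s=vision.snapshot(n)
    if n=='wrist':
        T=np.eye(4);T[:3,:3]=Rm;T[:3,3]=t; s['c2w']=T@np.array(s['tool_from_camera'])
    else: s['c2w']=np.array(s['cam_to_world'])
    return s
def p2w(s,uv,z):
    K=np.array(s['mtx']);T=s['c2w']; d=T[:3,:3]@np.linalg.inv(K)@np.array([uv[0],uv[1],1.]); o=T[:3,3]
    return o+d*(z-o[2])/d[2]
def w2p(s,p):
    T=np.linalg.inv(s['c2w']); c=T[:3,:3]@np.array(p)+T[:3,3]; q=np.array(s['mtx'])@c; return q[:2]/q[2]
def toolshift(dx,dy,yaw=None):
    """world dx,dy -> tool x,y"""
    o,Rm,t=pose(); return (Rm.T@np.array([dx,dy,0]))
def save(s,name,crop=None,scale=1):
    im=s['color'][:,:,::-1]
    if crop: u0,v0,u1,v1=crop; im=im[v0:v1,u0:u1]
    if scale!=1: im=cv2.resize(im,None,fx=scale,fy=scale,interpolation=cv2.INTER_CUBIC)
    cv2.imwrite(f'pics/{name}.png',im)
E
python3 - <<'E'
from h import *
s=snap('top')
H=dict(module0=0.003,bay0=.005,tray_in=.004,mat=0,isolator_grip=.085,isolator_box=0,lever_tip=.04+.095*np.cos(.6),lever_pivot=.04,spool=0,cup=0,sponge_tin=0)
for n,z in H.items():
    for d in place_of(n,s)[:4]:
        print(n,round(d['conf'],2),np.round(d['xy'],1),np.round(p2w(s,d['xy'],z),4))
def ctr(n,zt):
    for d in silhouettes(n,s)[:4]:
        m=d['region'].astype(np.uint8); c=max(cv2.findContours(m,cv2.RETR_EXTERNAL,cv2.CHAIN_APPROX_NONE)[0],key=cv2.contourArea)
        b=cv2.boxPoints(cv2.minAreaRect(c)); w=[p2w(s,q,zt)[:2] for q in b]
        e1=w[1]-w[0];e2=w[2]-w[1]
        print(n,'sil',round(d['conf'],2),np.round(d['xy'],1),'c',np.round(np.mean(w,0),4),'sz',np.round([np.hypot(*e1),np.hypot(*e2)],4),'ang',np.round(np.degrees([np.arctan2(e1[1],e1[0]),np.arctan2(e2[1],e2[0])]),1))
for n,z in (('module0',.033),('mat',.003),('isolator_box',.055),('isolator_grip',.097),('lever_pivot',.05),('lever_tip',.118),('spool',.05),('cup',.085)): ctr(n,z)
save(s,'b1',(270,130,450,265),4)
save(s,'b2',(100,130,320,265),3.6)
E
```

```text
module0 0.69 [411.8 231.3] [ 0.4732 -0.5396  0.003 ]
module0 0.54 [340.  221.2] [ 0.5007 -0.3056  0.003 ]
module0 0.48 [362.9 215.1] [ 0.5222 -0.3806  0.003 ]
module0 0.21 [343.9 159.5] [ 0.7047 -0.3191  0.003 ]
bay0 0.97 [259.  237.4] [ 0.4427 -0.0432  0.005 ]
bay0 0.89 [218.9 231.1] [0.4601 0.0865 0.005 ]
bay0 0.87 [239.8 232.7] [0.4564 0.019  0.005 ]
tray_in 0.93 [152.4 221.7] [0.4856 0.3019 0.004 ]
tray_in 0.51 [259.1 234.2] [ 0.453  -0.0433  0.004 ]
mat 0.59 [339.1 210.4] [ 0.536  -0.3035  0.    ]
isolator_grip 0.52 [288.4 164.4] [ 0.6693 -0.1272  0.085 ]
isolator_box 0.75 [287.3 169.2] [ 0.6682 -0.1323  0.    ]
lever_tip 0.52 [202.7 188.3] [0.5852 0.1308 0.1184]
lever_pivot 0.57 [214.5 170.5] [0.6518 0.1041 0.04  ]
spool 0.76 [341.1 159.9] [ 0.7037 -0.3105  0.    ]
spool 0.23 [ 88.4 193.5] [0.5725 0.515  0.    ]
cup 0.68 [161.8 164.1] [0.6752 0.2814 0.    ]
cup 0.2 [366.4 213.5] [ 0.5279 -0.3929  0.    ]
sponge_tin 0.65 [ 91.2 194.4] [0.5698 0.5057 0.    ]
module0 sil 0.78 [365.5 213.5] c [ 0.518  -0.3802] sz [0.0544 0.0382] ang [-88.7 179.3]
module0 sil 0.71 [339.7 218.4] c [ 
[... 248 characters left out ...]
ator_grip sil 0.4 [151.7 217.5] c [0.4798 0.2885] sz [0.2211 0.1363] ang [ -87.2 -176.2]
lever_pivot sil 0.78 [212.4 171.9] c [0.6533 0.1049] sz [0.1477 0.0746] ang [ -17.2 -108.3]
lever_tip sil 0.57 [344.9 159.9] c [ 0.6826 -0.2916] sz [0.0607 0.0582] ang [-88.6 179.6]
lever_tip sil 0.48 [206.7 183.4] c [0.6049 0.1244] sz [0.0522 0.041 ] ang [ -6.  -96.8]
spool sil 0.68 [239.1 231.2] c [0.4602 0.0176] sz [0.0588 0.2061] ang [  2.  -88.7]
spool sil 0.64 [344.  158.5] c [ 0.6957 -0.3081] sz [0.067  0.0562] ang [ -44.  -134.8]
spool sil 0.43 [368.3 216.4] c [ 0.5188 -0.3768] sz [0.0569 0.0408] ang [-88.7 179.3]
cup sil 0.68 [156.3 161.4] c [0.6687 0.2764] sz [0.0708 0.0719] ang [ -88.6 -177.4]
```

View pics/b1.png

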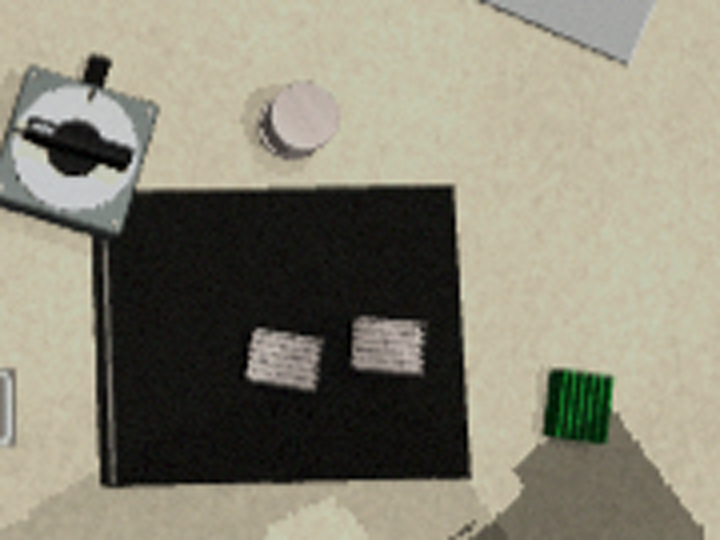

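View pics/b2.png

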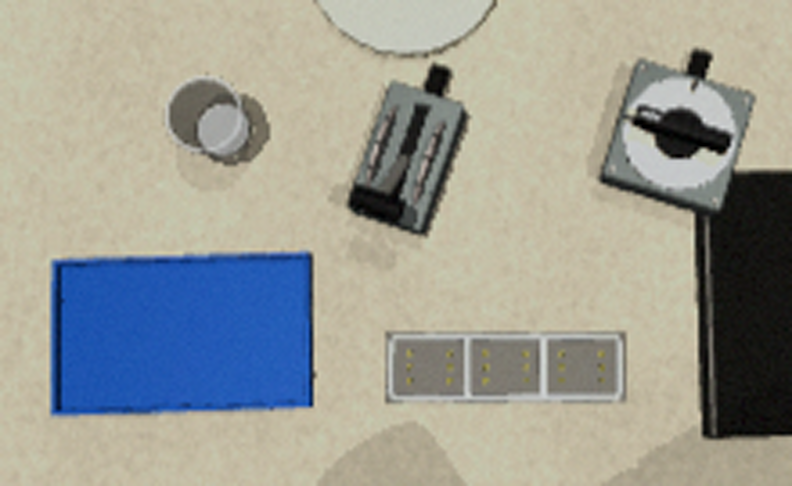

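Candidates for a module: finned block (341,220), finned block (367,216), both on the mat and silver; the green block (415,231) is the look-alike. The close crop confirms the two silver ones on the black mat. There is no third module. I'm rotating to yaw -90 and hovering there.

```bash
python3 -m handwheel '[[[0,0,0,-0.1228,0],[0,0,0,-0.1228,0],[0,0,0,-0.1228,0],[0,0,0,-0.1228,0],[0,0,0,-0.1228,0],[0,0,0,-0.1228,0],[0,0,0,-0.1228,0],[0,0,0,-0.1228,0],[0,0,0,-0.1228,0],[0,0,0,-0.1228,0]]]'
python3 -m handwheel '[[[-0.012,-0.009,0,0,0],[-0.026,-0.019,0,0,0],[-0.028,-0.021,0,0,0],[-0.028,-0.021,0,0,0],[-0.028,-0.021,0,0,0],[-0.028,-0.021,0,0,0],[-0.028,-0.021,0,0,0],[-0.028,-0.021,0,0,0],[-0.028,-0.021,0,0,0],[-0.028,-0.021,0,0,0],[-0.028,-0.021,0,0,0],[-0.028,-0.021,0,0,0],[-0.028,-0.021,0,0,0],[-0.026,-0.019,0,0,0],[-0.012,-0.005,0,0,0],[0,0,0,0,0],[0,0,0,0,0]]]'
python3 - <<'E'
from h import *
s=snap('wrist'); save(s,'c1'); print(pose()[0]['joint_pos'])
E
```

```text
clock: 1.98
tool_pos: [0.2269, -0.6357, 0.2111]
orientation: [180.0, 0.0, -89.6]
force: [-0.1, 0.1, 0.3]
opening: 0.0878
clock: 3.4
tool_pos: [0.5099, -0.2509, 0.2111]
orientation: [180.0, 0.0, -90.0]
force: [-0.5, -0.7, 0.7]
opening: 0.0879
[-6.54911062e+00  1.05490713e+01 -1.30495703e+01  3.42650704e-03
 -6.64079148e+01  6.52846836e+00]
```

View pics/c1.png

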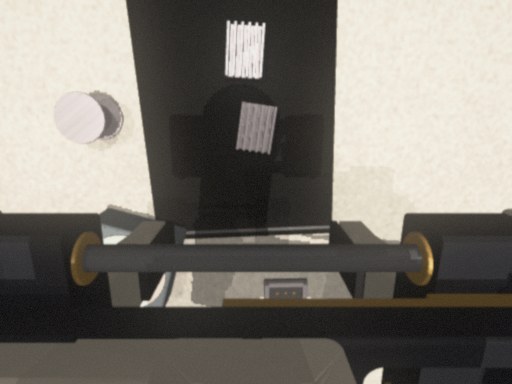

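```bash
cat >> h.py <<'E'
def rect_at(s,mask,z,near=None):
    """min-area rects in world plane z of mask components"""
    out=[]
    for c in cv2.findContours(mask.astype(np.uint8),cv2.RETR_EXTERNAL,cv2.CHAIN_APPROX_NONE)[0]:
        if cv2.contourArea(c)<150: continue
        w=np.array([p2w(s,q[0],z)[:2] for q in c],np.float32)*1000
        (cx,cy),(a,b),ang=cv2.minAreaRect(w)
        if a>b: a,b=b,a; ang-=90   # ang: direction of short side
        ang=(ang+90)%180-90
        out.append((cx/1000,cy/1000,a,b,ang,c[:,0].mean(0)))
    return out
def fins(s,box,thr=60,z=.033):
    u0,v0,u1,v1=box; g=cv2.cvtColor(s['color'],cv2.COLOR_RGB2GRAY); m=np.zeros_like(g); m[v0:v1,u0:u1]=(g[v0:v1,u0:u1]>thr)
    m=cv2.morphologyEx(m,cv2.MORPH_CLOSE,np.ones((5,5),np.uint8))
    for r in rect_at(s,m,z): print('ctr %.4f %.4f short %.1f long %.1f shortdir %.1f'%r[:5], np.round(r[5]))
E
python3 - <<'E'
from h import *
s=snap('wrist')
for t in (50,70,90): fins(s,(180,5,320,170),t)
E
```

```text
ctr 0.4952 -0.3348 short 125.6 long 165.6 shortdir 3.3 [271.  90.]
ctr 0.5035 -0.3028 short 41.5 long 55.1 shortdir -7.9 [256. 128.]
ctr 0.5166 -0.3855 short 42.7 long 57.8 shortdir -3.4 [244.  50.]
ctr 0.5036 -0.3030 short 40.5 long 53.9 shortdir -8.2 [256. 128.]
ctr 0.5166 -0.3855 short 42.2 long 56.8 shortdir -3.4 [244.  49.]
```

```bash
python3 -m handwheel '[[[0.013,0.0015,0.01,0,0],[0.013,0.0015,0.02,0,0],[0.013,0.0015,0.02,0,0],[0.013,0.0018,0.02,0,0],[0,0,0.02,0.07,0],[0,0,0.02,0.07,0],[0,0,0.02,0,0],[0,0,0,0,0]]]'
python3 - <<'E'
from h import *
s=snap('wrist'); save(s,'c2')
E
```

```text
clock: 4.17
tool_pos: [0.4997, -0.3043, 0.0766]
orientation: [179.6, 0.1, -98.2]
force: [-1.3, 1.2, -0.8]
opening: 0.0876
```

View pics/c2.png

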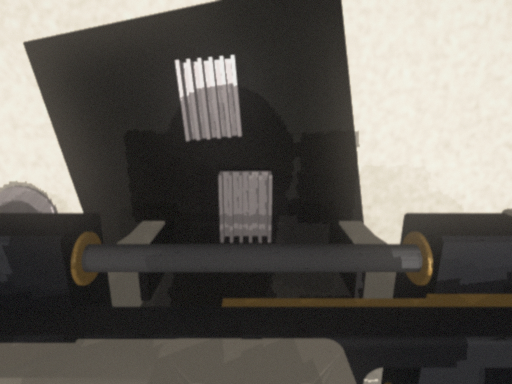

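```bash
python3 -m handwheel '[[[0,0,0.012,0,0],[0,0,0.012,0,0],[0,0,0.012,0,0],[0,0,0.01,0,0],[0,0,0,0,0],[0,0,0,0,0]]]'
```

```text
clock: 4.72
tool_pos: [0.5035, -0.3042, 0.0355]
orientation: [180.0, -0.0, -98.0]
force: [-0.3, 0.2, 0.6]
opening: 0.0878
```

```bash
python3 -m handwheel '[[[0,0,0.005,0,0],[0,0,0,0,0.3],[0,0,0,0,0.6],[0,0,0,0,1],[0,0,0,0,1],[0,0,0,0,1],[0,0,0,0,1],[0,0,0,0,1]]]'
```

```text
clock: 5.38
tool_pos: [0.5036, -0.3037, 0.0301]
orientation: [-180.0, -0.0, -98.0]
force: [0.8, -0.4, 0.1]
opening: 0.0464
```

```bash
python3 -m handwheel '[[[0,0,0,0,1],[0,0,0,0,1],[0,0,0,0,1],[0,0,-0.01,0,1],[0,0,-0.02,0,1],[0,0,-0.03,0,1],[0,0,-0.03,0,1],[0,0,-0.03,-0.07,1],[0,0,-0.03,-0.07,1],[0,0,-0.02,0,1],[0,0,0,0,1],[0,0,0,0,1]]]'
```

```text
clock: 6.38
tool_pos: [0.5042, -0.3039, 0.2023]
orientation: [-179.8, -0.0, -90.0]
force: [0.5, -0.3, -0.1]
opening: 0.0004
```

```bash
python3 - <<'E'
from h import *
s=snap('wrist'); save(s,'c3'); 
for t in (70,90): fins(s,(130,5,380,250),t)
E
```

```text
ctr 0.5035 -0.3037 short 41.3 long 56.8 shortdir -8.1 [252. 173.]
ctr 0.5167 -0.3867 short 42.6 long 56.0 shortdir -3.8 [240.  99.]
ctr 0.4966 -0.3598 short 244.7 long 305.2 shortdir 88.6 [248.  93.]
ctr 0.5033 -0.3041 short 40.1 long 55.0 shortdir -7.8 [252. 173.]
ctr 0.6345 -0.3182 short 19.3 long 154.2 shortdir -5.9 [134. 158.]
ctr 0.5168 -0.3868 short 42.0 long 54.9 shortdir -4.3 [240.  99.]
ctr 0.4893 -0.3572 short 244.1 long 284.3 shortdir 90.0 [293.  74.]
```

View pics/c3.png

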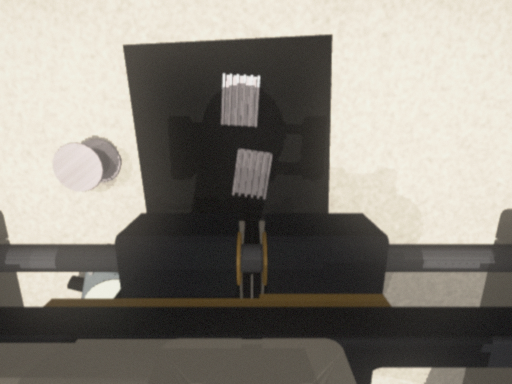

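The gripper shut on nothing: the opening reads 0 and the module is still at (252,173). I'm trying again, this time reading the opening before I lift.

```bash
python3 -m handwheel '[[[0,0,0,0,0],[0,0,0,0.07,0],[0,0,0,0.07,0],[0,0,0.01,0,0],[0,0,0.03,0,0],[0,0,0.03,0,0],[0,0,0.03,0,0],[0,0,0.03,0,0],[0,0,0.02,0,0],[0,0,0.015,0,0],[0,0,0.008,0,0],[0,0,0,0,0],[0,0,0,0,0],[0,0,0,0,0]]]'
python3 - <<'E'
from h import *
print(pose()[0]); s=snap('wrist'); save(s,'c4')
E
```

```text
clock: 7.6
tool_pos: [0.5041, -0.3039, 0.0278]
orientation: [-179.9, -0.0, -98.0]
force: [0.4, -0.5, 0.8]
opening: 0.0854
{'clock': 7.6, 'joint_pos': array([-1.20599257e+01,  2.27623313e+01, -2.30239102e+01,  1.82058696e-02,
       -4.41538011e+01,  4.07178459e+00]), 'qvel': array([ 0.02061448, -0.9244167 ,  0.33596428, -0.00498648,  0.0546245 ,
       -0.23311974]), 'tau': array([-2.96278938e-02, -5.24750876e+01,  2.12744272e+01,  5.07663801e+00,
        3.22174618e-02,  1.52383279e-02]), 'tool_pos': array([ 0.50413161, -0.3039254 ,  0.02776561]), 'orientation': array([-1.79941097e+02, -1.69208261e-02, -9.79750943e+01]), 'force': array([ 0.42721133, -0.47368106,  0.77403458]), 'moment': array([ 0.02021115,  0.10567045, -0.0167684 ]), 'opening': 0.0853702051034768}
```

View pics/c4.png

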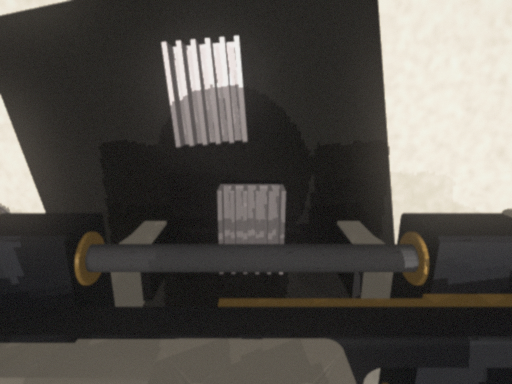

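```bash
python3 -m handwheel '[[[0,0,0,0,1],[0,0,0,0,1],[0,0,0,0,1],[0,0,0,0,1],[0,0,0,0,1],[0,0,0,0,1],[0,0,0,0,1],[0,0,0,0,1]]]'
python3 -m handwheel '[[[0,0,0,0,1],[0,0,0,0,1],[0,0,0,0,1]]]'
python3 - <<'E'
from h import *
s=snap('wrist'); save(s,'c5')
E
```

```text
clock: 8.32
tool_pos: [0.5036, -0.3037, 0.027]
orientation: [180.0, -0.0, -98.0]
force: [-0.4, 0.0, 0.1]
opening: 0.04
clock: 8.57
tool_pos: [0.5035, -0.3037, 0.027]
orientation: [180.0, -0.0, -98.0]
force: [0.6, -0.7, 0.0]
opening: 0.0199
```

View pics/c5.png

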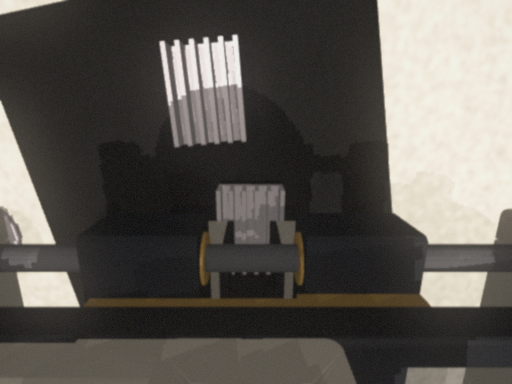

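```bash
python3 - <<'E'
from h import *
print(pose()[0])
for n in('c1','c5'):
    im=cv2.imread(f'pics/{n}.png')[170:320,90:410]; cv2.imwrite(f'pics/{n}x.png',cv2.resize(cv2.convertScaleAbs(im,alpha=1.5,beta=20),None,fx=2.4,fy=2.4,interpolation=cv2.INTER_CUBIC))
s=snap('side'); save(s,'c6',(230,120,370,220),5); s=snap('top');save(s,'c7',(270,130,450,265),4)
E
```

```text
{'clock': 8.6167, 'joint_pos': array([-1.20615030e+01,  2.28034633e+01, -2.30762887e+01,  4.96698115e-04,
       -4.41236823e+01,  4.03832826e+00]), 'qvel': array([-0.02195013, -0.05878983,  0.03964256, -0.09884554,  0.01095799,
       -0.05171504]), 'tau': array([-9.69476350e-04, -5.36623585e+01,  2.17398155e+01,  5.17568752e+00,
        4.15256142e-02, -8.68710799e-05]), 'tool_pos': array([ 0.50353223, -0.30372635,  0.02702962]), 'orientation': array([ 1.79996550e+02, -1.03070807e-04, -9.80228182e+01]), 'force': array([-0.35127534, -0.92820291,  0.01323797]), 'moment': array([ 0.05013083,  0.08648788, -0.00891745]), 'opening': 0.015764800438433247}
```

View pics/c5x.png

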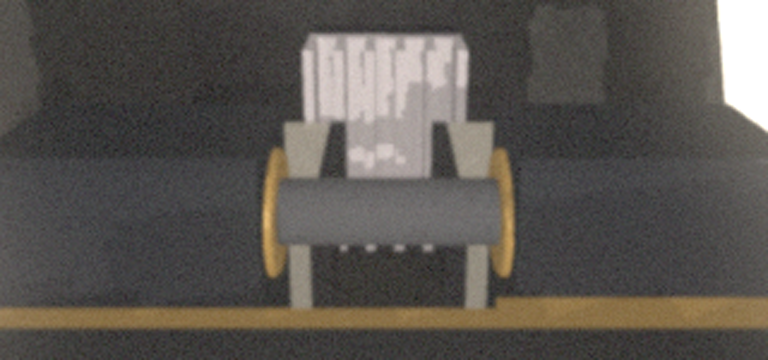

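View pics/c1x.png

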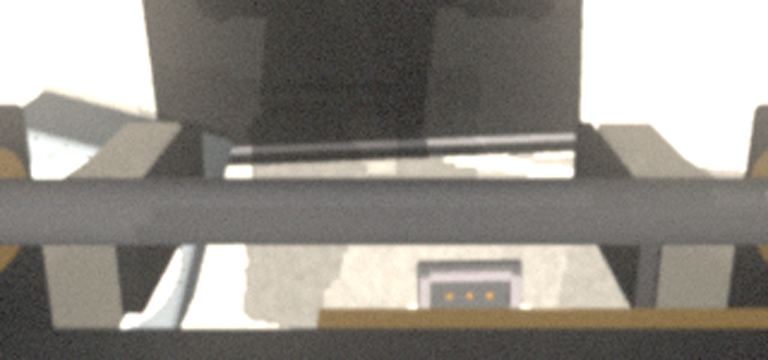

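View pics/c6.png

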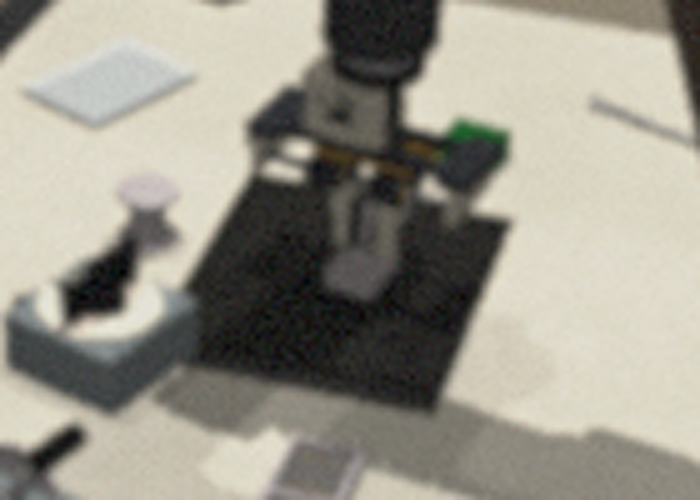

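View pics/c7.png

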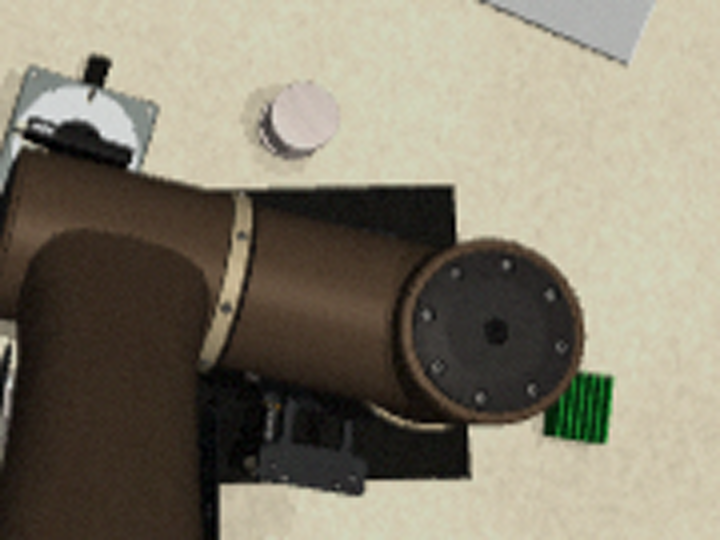

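```bash
python3 - <<'E'
from h import *
s=snap('side')
im=cv2.resize(s['color'][140:190,270:330][:,:,::-1],None,fx=12,fy=12,interpolation=cv2.INTER_CUBIC)
o,Rm,t=pose();print(o['opening'])
for z in (-.017,0,.017):
    q=w2p(s,t+Rm@[0,0,z]); print(z,q,(t+Rm@[0,0,z])[2]); cv2.circle(im,(int((q[0]-270)*12),int((q[1]-140)*12)),5,(0,0,255) if z<0 else (0,255,0) if z==0 else (255,0,0),2)
cv2.imwrite('pics/d1.png',im)
E
```

```text
0.004157499545789719
-0.017 [302.11428498 168.25660472] 0.04403756930927673
0 [301.86813524 171.74471236] 0.027037569359178462
0.017 [301.62451278 175.19700688] 0.010037569409080193
```

View pics/d1.png

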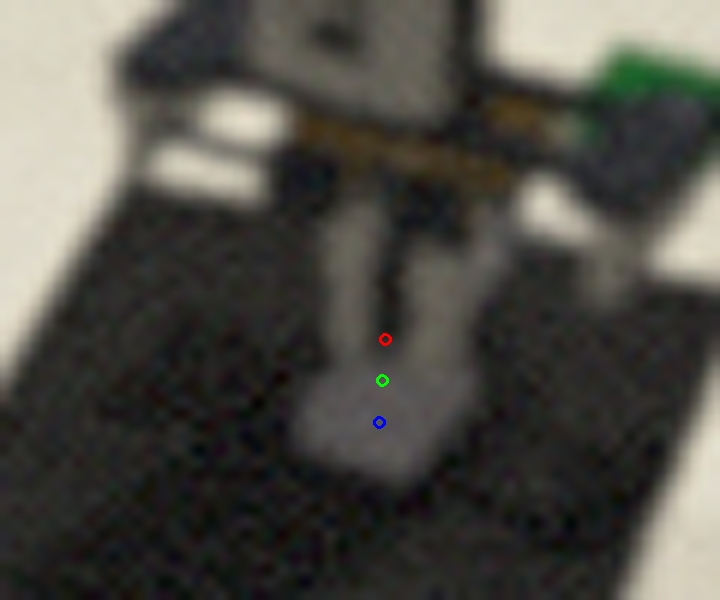

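The wrist, side and force views all say the pads end about 10–17 mm *behind* the reported TCP, not 17 mm ahead. The fingers shut just above the module. I'll open, go lower and check for force.

```bash
python3 -m handwheel '[[[0,0,-0.015,0,0],[0,0,-0.015,0,0],[0,0,0,0,0],[0,0,0,0,0],[0,0,0,0,0],[0,0,0,0,0],[0,0,0,0,0],[0,0,0,0,0],[0,0,0,0,0],[0,0,0,0,0],[0,0,0,0,0],[0,0,0,0,0],[0,0,0.015,0,0],[0,0,0.015,0,0],[0,0,0.01,0,0],[0,0,0.008,0,0],[0,0,0,0,0]]]'
python3 -m handwheel '[[[0,0,0.003,0,0],[0,0,0.003,0,0],[0,0,0.003,0,0],[0,0,0,0,0]]]'
python3 - <<'E'
from h import *
s=snap('side'); o,Rm,t=pose();print(o['opening'],t,o['force'])
im=cv2.resize(s['color'][140:190,270:330][:,:,::-1],None,fx=12,fy=12,interpolation=cv2.INTER_CUBIC)
cv2.imwrite('pics/d2.png',im); s=snap('wrist'); save(s,'d3',(90,100,410,320),2.4)
E
```

```text
clock: 10.18
tool_pos: [0.5024, -0.3034, 0.0073]
orientation: [179.8, 0.0, -98.0]
force: [-0.7, 0.3, 0.2]
opening: 0.0878
clock: 10.52
tool_pos: [0.5035, -0.3037, -0.0001]
orientation: [180.0, 0.0, -98.0]
force: [-0.6, 1.1, -0.2]
opening: 0.0879
0.08760393179115078 [ 5.03548600e-01 -3.03693938e-01  6.82369347e-05] [-0.55448379  0.01202514 -0.81908117]
```

View pics/d2.png

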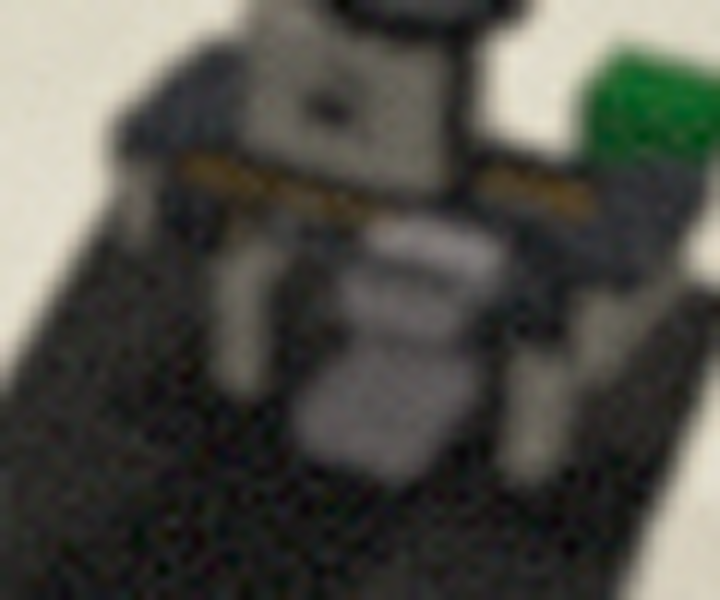

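View pics/d3.png

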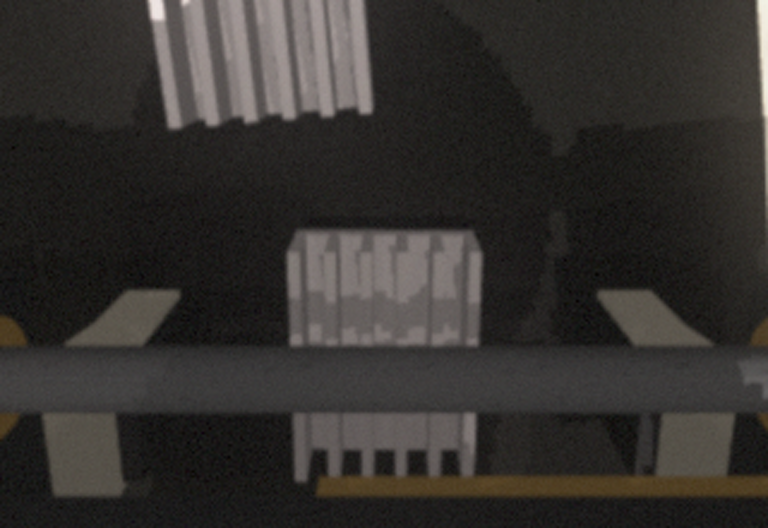

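```bash
python3 -m handwheel '[[[0,0,0,0,1],[0,0,0,0,1],[0,0,0,0,1],[0,0,0,0,1],[0,0,0,0,1],[0,0,0,0,1],[0,0,0,0,1],[0,0,0,0,1],[0,0,0,0,1],[0,0,0,0,1],[0,0,0,0,1]]]'
python3 -m handwheel '[[[0,0,-0.01,0,1],[0,0,-0.02,0,1],[0,0,0,0,1],[0,0,0,0,1]]]'
python3 - <<'E'
from h import *
s=snap('side'); o,Rm,t=pose();print(o['opening'],t,o['force'])
im=cv2.resize(s['color'][130:190,270:330][:,:,::-1],None,fx=10,fy=10,interpolation=cv2.INTER_CUBIC)
cv2.imwrite('pics/d4.png',im)
E
```

```text
clock: 11.53
tool_pos: [0.5037, -0.3037, 0.0001]
orientation: [-180.0, -0.0, -98.0]
force: [-0.1, 0.6, 0.1]
opening: 0.0395
clock: 11.87
tool_pos: [0.5044, -0.3039, 0.0314]
orientation: [-179.9, -0.0, -98.0]
force: [-0.8, 0.2, -1.6]
opening: 0.04
0.03964283837746283 [ 0.50360931 -0.30364017  0.03051352] [-0.13830734 -0.0762414  -1.5965356 ]
```

View pics/d4.png

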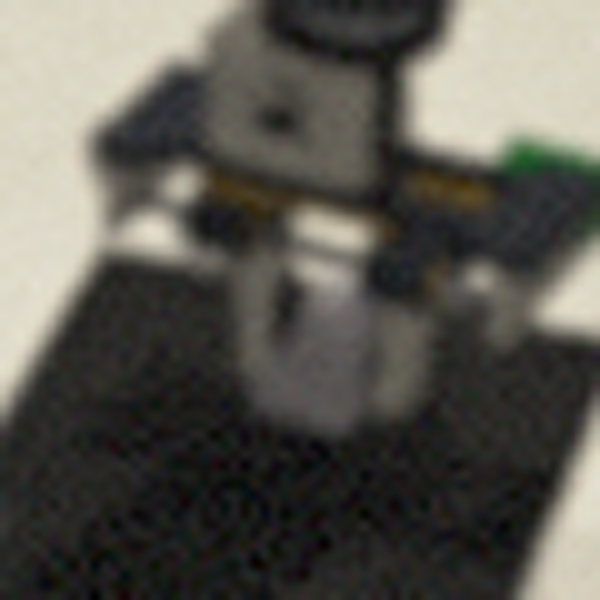

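```bash
python3 -m handwheel '[[[0,0,-0.03,-0.07,1],[0,0,-0.03,-0.07,1],[0,0,-0.03,0,1],[0,0,-0.03,0,1],[0,0,-0.02,0,1],[0,0,0,0,1]]]'
python3 -m handwheel '[[[-0.012,0,0,0,1],[-0.025,0.003,0,0,1],[-0.03,0.004,0,0,1],[-0.03,0.004,0,0,1],[-0.03,0.004,0,0,1],[-0.03,0.004,0,0,1],[-0.03,0.004,0,0,1],[-0.03,0.004,0,0,1],[-0.03,0.004,0,0,1],[-0.03,0.004,0,0,1],[-0.03,0.004,0,0,1],[-0.03,0.004,0,0,1],[-0.03,0.004,0,0,1],[-0.03,0.004,0,0,1],[-0.025,0,0,0,1],[-0.012,0,0,0,1],[0,0,0,0,1],[0,0,0,0,1]]]'
python3 - <<'E'
from h import *
s=snap('wrist'); save(s,'e1')
for d in place_of('bay0',s)[:4]: print(round(d['conf'],2),np.round(d['xy'],1),np.round(p2w(s,d['xy'],.005),4))
E
```

```text
clock: 12.42
tool_pos: [0.5056, -0.3046, 0.1745]
orientation: [-179.6, -0.1, -90.0]
force: [0.8, -0.4, -1.5]
opening: 0.0393
clock: 13.92
tool_pos: [0.4515, 0.1303, 0.1688]
orientation: [179.9, -0.1, -89.9]
force: [-1.0, -1.2, -1.7]
opening: 0.0396
0.98 [243.1  70.5] [0.459  0.0179 0.005 ]
0.72 [244.1 136.9] [0.4582 0.0871 0.005 ]
```

View pics/e1.png

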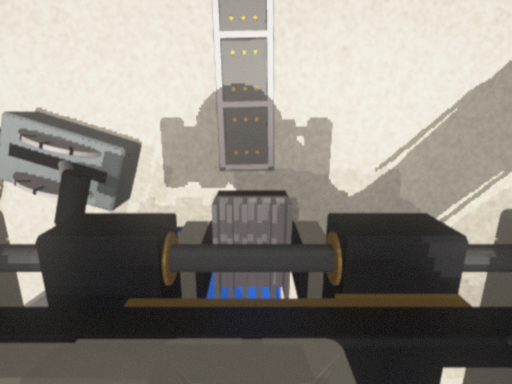

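```bash
python3 - <<'E'
from h import *
s=snap('wrist'); save(s,'e2',(190,0,300,190),3.5)
for p in [(213,33),(272,33),(217,103),(273,103),(219,167),(274,167)]: print(p,np.round(p2w(s,p,.01),4))
for b in [(.459,-.0501),(.459,.0179),(.4582,.087)]: print(w2p(s,(b[0],b[1],.005)))
E
```

```text
(213, 33) [ 0.4894 -0.0177  0.01  ]
(272, 33) [ 0.4297 -0.0178  0.01  ]
(217, 103) [0.4873 0.0502 0.01  ]
(273, 103) [0.4275 0.0502 0.01  ]
(219, 167) [0.4871 0.1195 0.01  ]
(274, 167) [0.425  0.1195 0.01  ]
[242.97001746  -1.3561458 ]
[243.40936941  71.33547389]
[244.52577978 137.48259383]
```

View pics/e2.png

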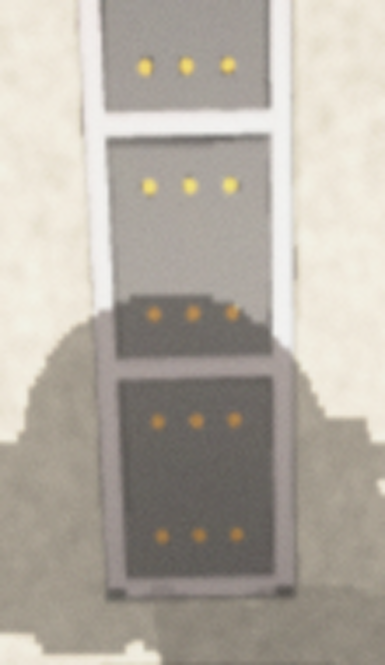

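```bash
python3 -m handwheel '[[[0.015,-0.001,0,-0.012,1],[0.025,-0.002,0,-0.012,1],[0.025,-0.002,0.02,0,1],[0.025,-0.001,0.02,0,1],[0.018,-0.0007,0.02,0,1],[0.0055,0,0.02,0,1],[0,0,0.02,0,1],[0,0,0.01,0,1],[0,0,0,0,1],[0,0,0,0,1]]]'
python3 - <<'E'
from h import *
s=snap('wrist'); save(s,'e3'); print(pose()[2],pose()[0]['orientation'])
E
```

```text
clock: 14.9
tool_pos: [0.461, 0.0159, 0.0599]
orientation: [179.9, -0.0, -88.7]
force: [-0.3, 0.6, -0.9]
opening: 0.0394
[0.46164803 0.01642356 0.06056397] [-1.79979680e+02 -5.95674442e-03 -8.86681682e+01]
```

View pics/e3.png

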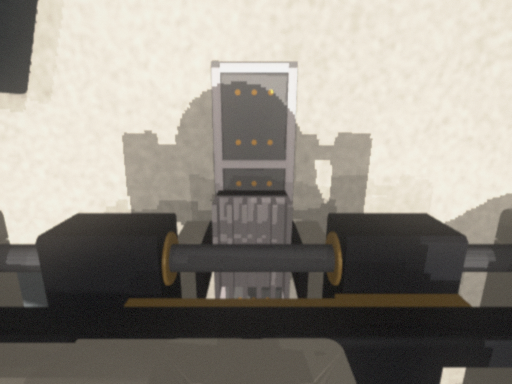

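```bash
python3 - <<'E'
from h import *
s=snap('wrist'); save(s,'e4',(195,50,315,210),3.7); print(pose()[2])
for p in [(211,64),(298,64),(213,164),(297,164)]: print(p,np.round(p2w(s,p,.01),4))
E
```

```text
[0.46195942 0.01677411 0.06092715]
(211, 64) [ 0.4912 -0.0851  0.01  ]
(298, 64) [ 0.4305 -0.0866  0.01  ]
(213, 164) [ 0.4904 -0.0146  0.01  ]
(297, 164) [ 0.4268 -0.0162  0.01  ]
```

View pics/e4.png

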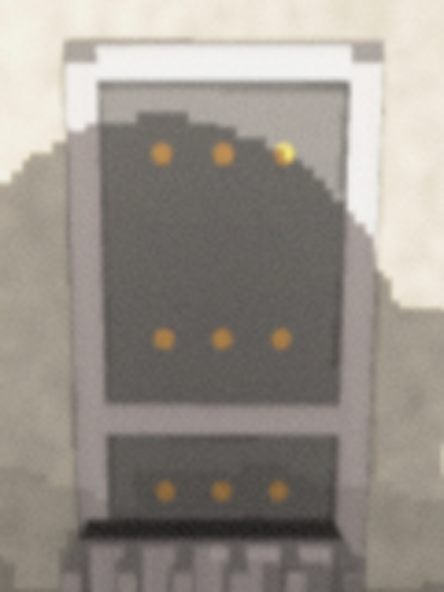

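```bash
python3 -m handwheel '[[[-0.001,0.004,0,0,1],[0,0,0.012,0,1],[0,0,0.012,0,1],[0,0,0.012,0,1],[0,0,0.008,0,1],[0,0,0.004,0,1],[0,0,0,0,1],[0,0,0,0,1]]]'
python3 -m handwheel '[[[0,0,0.003,0,1],[0,0,0.003,0,1],[0,0,0,0,1],[0,0,0,0,1]]]'
python3 - <<'E'
from h import *
print(pose()[0]['force'],pose()[2])
s=snap('wrist'); save(s,'e5')
E
```

```text
clock: 15.67
tool_pos: [0.4575, 0.018, 0.0125]
orientation: [-180.0, 0.0, -88.6]
force: [0.6, 0.4, -2.6]
opening: 0.0398
clock: 16.0
tool_pos: [0.4572, 0.0178, 0.006]
orientation: [180.0, -0.0, -88.6]
force: [0.1, -0.3, -2.0]
opening: 0.0398
[ 0.06631076 -0.31157371 -2.04987575] [0.45724923 0.01778483 0.00604857]
```

View pics/e5.png

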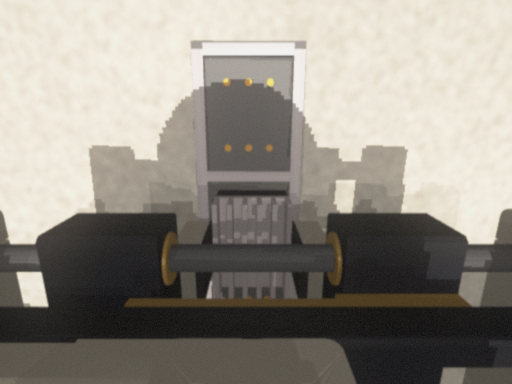

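```bash
python3 -m handwheel '[[[0,0,0.002,0,1],[0,0,0.0015,0,1],[0,0,0,0,1]]]'
python3 -m handwheel '[[[0,0,0.001,0,1],[0,0,0,0,1]]]'
```

```text
clock: 16.3
tool_pos: [0.4571, 0.0178, 0.0023]
orientation: [180.0, -0.0, -88.6]
force: [-0.3, 0.2, -1.7]
opening: 0.0398
clock: 16.47
tool_pos: [0.4572, 0.0178, 0.002]
orientation: [180.0, -0.0, -88.6]
force: [-3.2, 0.2, 7.9]
opening: 0.0397
```

```bash
python3 -m handwheel '[[[0,0,0,0,0.4],[0,0,0,0,0.4],[0,0,0,0,0.3],[0,0,0,0,0.3],[0,0,0,0,0.3],[0,0,-0.005,0,0.3],[0,0,-0.02,0,0.3],[0,0,-0.03,0,0],[0,0,-0.03,0,0],[0,0,-0.03,0,0],[0,0,-0.03,0,0],[0,0,-0.03,0,0],[0,0,0,0,0]]]'
python3 - <<'E'
from h import *
s=snap('wrist'); save(s,'f1');s=snap('top'); save(s,'f2',(190,130,450,290),3)
E
```

```text
clock: 17.55
tool_pos: [0.4605, 0.0186, 0.1829]
orientation: [-179.5, 0.1, -88.6]
force: [1.3, -0.2, 1.5]
opening: 0.0871
```

View pics/f1.png

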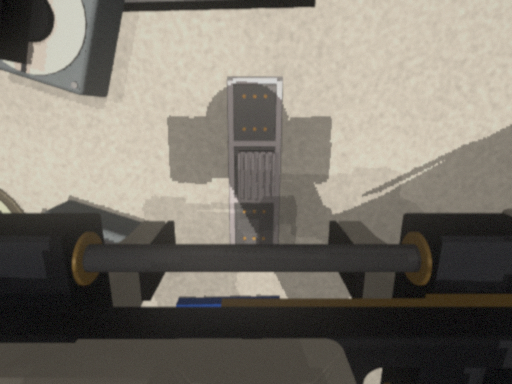

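View pics/f2.png

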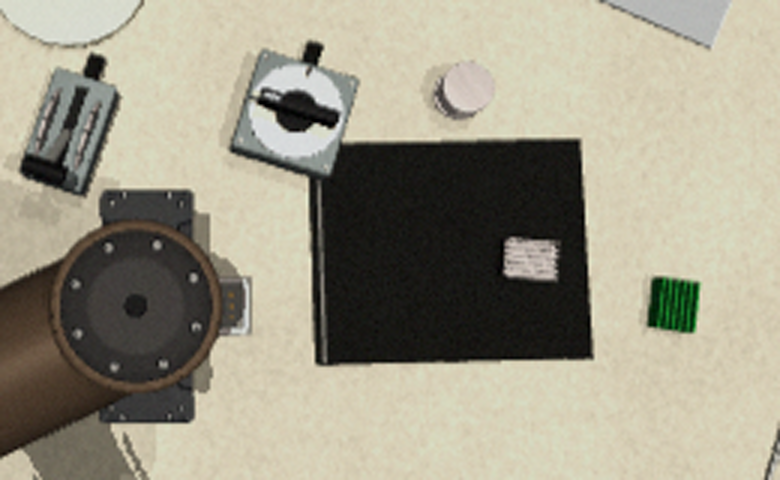

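```bash
python3 -m handwheel '[[[0,0,0,0.0244,0],[0.013,-0.002,0,0,0],[0.025,-0.005,0,0,0],[0.028,-0.0055,0,0,0],[0.028,-0.0055,0,0,0],[0.028,-0.0055,0,0,0],[0.028,-0.0055,0,0,0],[0.028,-0.0055,0,0,0],[0.028,-0.0055,0,0,0],[0.028,-0.0055,0,0,0],[0.028,-0.0055,0,0,0],[0.028,-0.0055,0.02,0,0],[0.02,-0.003,0.02,0.0333,0],[0.008,0,0.02,0.033,0],[0,0,0,0,0],[0,0,0,0,0],[0,0,0,0,0]]]'
python3 - <<'E'
from h import *
s=snap('wrist'); save(s,'f3'); print(pose()[2],pose()[0]['orientation'])
for t in (80,100): fins(s,(130,5,340,215),t)
E
```

```text
clock: 19.07
tool_pos: [0.5163, -0.3, 0.1165]
orientation: [179.9, -0.0, -93.8]
force: [-0.3, -0.5, 1.3]
opening: 0.0877
[ 0.5168339  -0.29982621  0.11724229] [-1.79969984e+02 -1.91055304e-02 -9.37625156e+01]
ctr 0.5167 -0.3867 short 41.5 long 54.3 shortdir -3.7 [243.  90.]
ctr 0.5392 -0.4505 short 13.5 long 122.9 shortdir -87.3 [204.  10.]
ctr 0.5165 -0.3865 short 41.1 long 54.6 shortdir -2.9 [243.  89.]
ctr 0.5400 -0.4442 short 13.1 long 119.7 shortdir 86.3 [203.  10.]
```

View pics/f3.png

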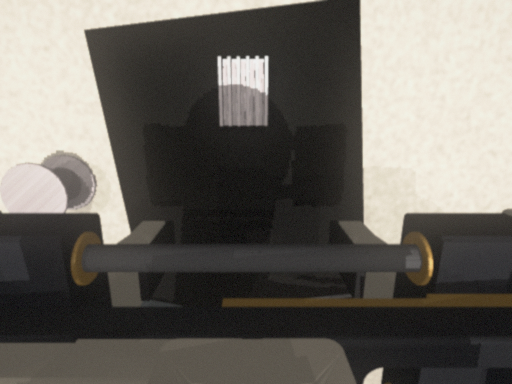

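```bash
python3 -m handwheel '[[[0.015,-0.001,0,0,0],[0.028,-0.0016,0,0,0],[0.028,-0.002,0,0,0],[0.0156,-0.001,0,0,0],[0,0,0.02,0,0],[0,0,0.025,0,0],[0,0,0.025,0,0],[0,0,0.02,0,0],[0,0,0.014,0,0],[0,0,0.008,0,0],[0,0,0.004,0,0],[0,0,0,0,0],[0,0,0,0,0]]]'
python3 - <<'E'
from h import *
s=snap('wrist'); save(s,'f4',(90,100,410,320),2.4); print(pose()[0]['force'])
E
```

```text
clock: 20.2
tool_pos: [0.5171, -0.3871, 0.0017]
orientation: [-179.9, -0.0, -93.8]
force: [1.0, 0.2, 0.3]
opening: 0.0875
[-0.1392978  -0.18652532 -0.55075853]
```

View pics/f4.png

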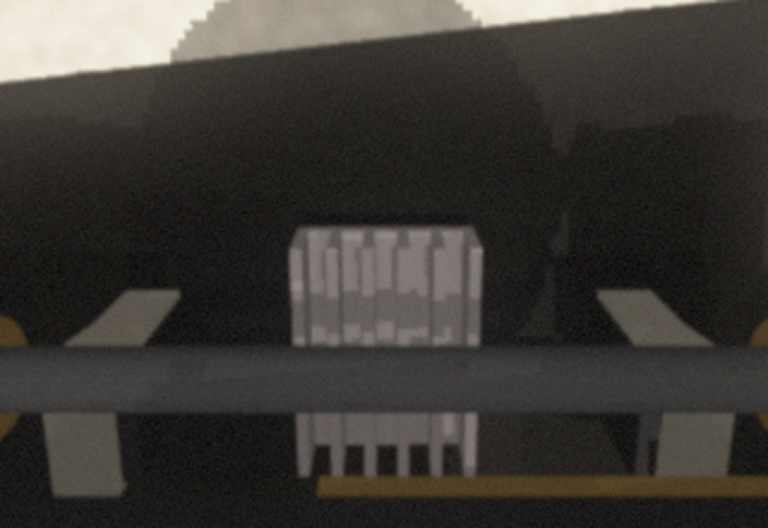

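Module B sits between the fingers, just as module A did. I'll grip, lift and turn to the bed's yaw (-88.6).

```bash
python3 -m handwheel '[[[0,0,0,0,1],[0,0,0,0,1],[0,0,0,0,1],[0,0,0,0,1],[0,0,0,0,1],[0,0,0,0,1],[0,0,0,0,1],[0,0,0,0,1],[0,0,0,0,1],[0,0,0,0,1],[0,0,0,0,1]]]'
python3 -m handwheel '[[[0,0,-0.01,0,1],[0,0,-0.02,0,1],[0,0,-0.03,0,1],[0,0,-0.03,-0.033,1],[0,0,-0.02,-0.0333,1],[0,0,-0.01,0,1],[0,0,0,0,1],[0,0,0,0,1]]]'
```

```text
clock: 21.17
tool_pos: [0.5163, -0.3871, 0.0006]
orientation: [-180.0, -0.0, -93.8]
force: [0.7, 0.8, -0.7]
opening: 0.0398
clock: 21.83
tool_pos: [0.5158, -0.3866, 0.1202]
orientation: [-180.0, 0.0, -90.1]
force: [-0.1, 0.7, -3.0]
opening: 0.0399
```

```bash
python3 -m handwheel '[[[-0.012,0.002,0,0,1],[-0.025,0.005,0,0,1],[-0.028,0.005,0,0,1],[-0.028,0.005,0,0,1],[-0.028,0.005,0,0,1],[-0.028,0.005,0,0,1],[-0.028,0.005,0,0,1],[-0.028,0.005,0,0,1],[-0.028,0.005,0,0,1],[-0.028,0.005,0,0,1],[-0.028,0.005,0,0,1],[-0.0285,0.005,0,0,1],[-0.019,0,0,0,1],[0,0,0.02,-0.024,1],[0,0,0.02,0,1],[0,0,0.02,0,1],[0,0,0,0,1],[0,0,0,0,1],[0,0,0,0,1]]]'
python3 - <<'E'
from h import *
s=snap('wrist'); save(s,'g1'); print(pose()[2],pose()[0]['orientation'])
E
```

```text
clock: 23.42
tool_pos: [0.4592, -0.0505, 0.0607]
orientation: [180.0, -0.0, -88.6]
force: [0.2, -0.3, -1.8]
opening: 0.0397
[ 0.45967367 -0.0504079   0.06113402] [-1.79977981e+02 -5.81177066e-03 -8.86539684e+01]
```

View pics/g1.png

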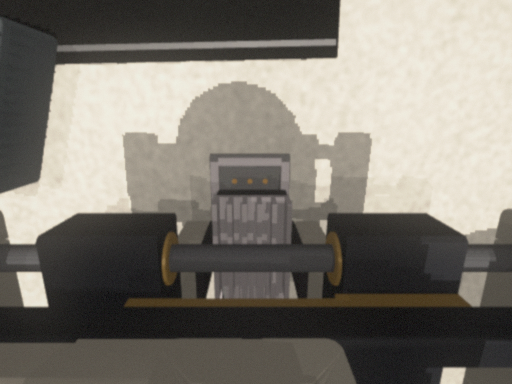

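```bash
python3 -m handwheel '[[[0,0,0.012,0,1],[0,0,0.014,0,1],[0,0,0.014,0,1],[0,0,0.01,0,1],[0,0,0.004,0,1],[0,0,0,0,1],[0,0,0,0,1]]]'
python3 -m handwheel '[[[0,0,0.002,0,1],[0,0,0.0015,0,1],[0,0,0,0,1]]]'
```

```text
clock: 24.05
tool_pos: [0.4599, -0.0504, 0.0073]
orientation: [-179.9, 0.0, -88.6]
force: [0.7, 0.2, -1.8]
opening: 0.0396
clock: 24.3
tool_pos: [0.4596, -0.0504, 0.0033]
orientation: [-180.0, 0.0, -88.7]
force: [-0.4, -0.1, -1.9]
opening: 0.0397
```

```bash
python3 -m handwheel '[[[0,0,0.0012,0,1],[0,0,0,0,1]]]'
python3 -m handwheel '[[[0,0,0.001,0,1],[0,0,0,0,1]]]'
```

```text
clock: 24.47
tool_pos: [0.4597, -0.0504, 0.0025]
orientation: [-180.0, 0.0, -88.6]
force: [-1.8, 1.0, 5.8]
opening: 0.0396
clock: 24.63
tool_pos: [0.4597, -0.0504, 0.0024]
orientation: [-180.0, -0.0, -88.6]
force: [-7.4, 1.9, 21.3]
opening: 0.0399
```

```bash
python3 -m handwheel '[[[0,0,0,0,0.4],[0,0,0,0,0.4],[0,0,0,0,0.3],[0,0,0,0,0.3],[0,0,0,0,0.3],[0,0,-0.005,0,0.3],[0,0,-0.02,0,0.3],[0,0,-0.03,0,0.3],[-0.02,0,-0.03,0,0],[-0.025,0,-0.03,0,0],[-0.025,0,-0.03,0,0],[-0.025,0,-0.03,0,0],[-0.02,0,0,0,0],[0,0,0,0,0],[0,0,0,0,0]]]'
python3 - <<'E'
from h import *
s=snap('wrist'); save(s,'g2',(180,0,340,220),3); print(pose()[2])
fs=silhouettes('module0',s)
for d in fs: print(d['conf'],d['xy'], [np.round(r[:5],4) for r in rect_at(s,d['region'],.035)])
for n,z in (('isolator_grip',.085),('isolator_box',0)):
    for d in place_of(n,s)[:2]: print(n,d['conf'],d['xy'],p2w(s,d['xy'],z))
E
```

```text
clock: 25.88
tool_pos: [0.4566, 0.0654, 0.1766]
orientation: [-179.9, 0.0, -88.5]
force: [0.2, -0.3, -0.1]
opening: 0.0873
[0.45622703 0.06459192 0.17594342]
0.92 [254.7, 64.1] [array([ 4.58100e-01, -4.86000e-02,  3.98466e+01,  5.39405e+01,
        1.71500e+00])]
0.59 [251.1, 134.0] [array([4.55600e-01, 1.81000e-02, 4.05487e+01, 5.44678e+01, 2.51880e+00])]
```

View pics/g2.png

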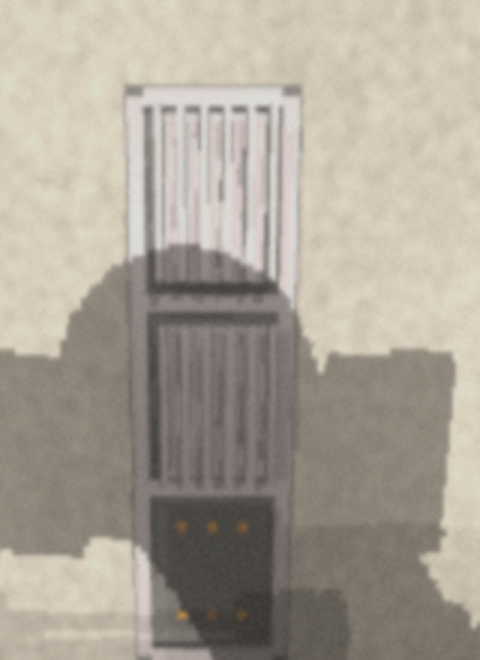

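```bash
python3 -m handwheel '[[[0,0,-0.02,0.107,0],[0,0,-0.02,0.107,0],[0,0,0,0.107,0],[0.002,-0.012,0,0,0],[0.004,-0.023,0,0,0],[0.004,-0.026,0,0,0],[0.004,-0.026,0,0,0],[0.004,-0.026,0,0,0],[0.004,-0.026,0,0,0],[0.004,-0.026,0,0,0],[0.004,-0.026,0,0,0],[0.004,-0.023,0,0,0],[0.004,-0.0165,0,0,0],[0,0,0,0,0],[0,0,0,0,0],[0,0,0,0,0]]]'
python3 - <<'E'
from h import *
s=snap('wrist'); save(s,'h1'); print(pose()[2],pose()[0]['orientation'])
for n,z in (('isolator_grip',.085),('isolator_box',0)):
    for d in place_of(n,s)[:2]: print(n,d['conf'],d['xy'],p2w(s,d['xy'],z))
E
```

```text
clock: 27.42
tool_pos: [0.6653, -0.0402, 0.2145]
orientation: [179.9, -0.1, -107.0]
force: [-0.3, 1.0, 0.7]
opening: 0.0875
[ 0.6652722  -0.03982795  0.21513864] [ 1.79932513e+02 -2.98415214e-02 -1.07002134e+02]
isolator_grip 0.91 [222.6, 96.1] [ 0.66625811 -0.12945852  0.085     ]
isolator_box 0.62 [230.7, 99.9] [ 0.66408618 -0.12848484  0.        ]
```

View pics/h1.png

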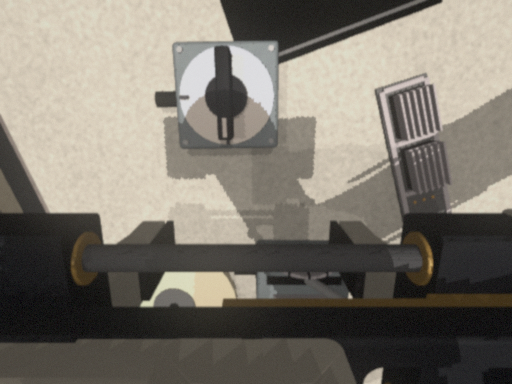

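```bash
python3 - <<'E'
from h import *
s=snap('wrist'); save(s,'h2',(165,30,290,160),4.5)
c=np.array([p2w(s,p,.055)[:2] for p in [(174,42),(277,41),(278,147),(181,148)]]); print(c,c.mean(0), np.linalg.norm(c-np.roll(c,1,0),axis=1))
a=p2w(s,(223,46),.097)[:2];b=p2w(s,(226,143),.097)[:2];print(a,b,(a+b)/2,np.linalg.norm(a-b),np.degrees(np.arctan2(*(a-b)[::-1])))
E
```

```text
[[ 0.69984764 -0.19538646]
 [ 0.5988058  -0.16560655]
 [ 0.62692614 -0.06137464]
 [ 0.73069439 -0.09182864]] [ 0.66406849 -0.12854907] [0.10805436 0.10533896 0.10795853 0.10814479]
[ 0.65200156 -0.16832874] [ 0.67638776 -0.08545896] [ 0.66419466 -0.12689385] 0.0863833713138477 -106.3976458961126
```

View pics/h2.png

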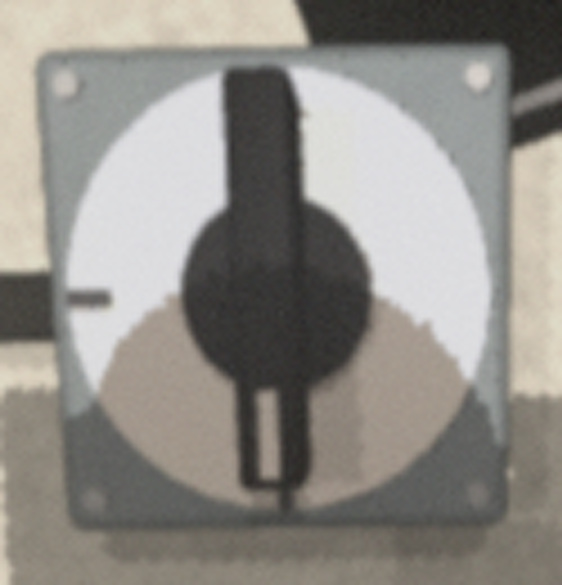

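```bash
python3 -m handwheel '[[[0.01,-0.003,0,0,0],[0.02,-0.006,0,0,0],[0.025,-0.007,0,0,0],[0.02,-0.006,0,0,0],[0.0094,-0.0029,0,0,0],[0,0,0.02,0,0],[0,0,0.025,0,0],[0,0,0.025,0,0],[0,0,0.025,0,0],[0,0,0.02,0,0],[0,0,0.01,0,0],[0,0,0,0,0],[0,0,0,0,0]]]'
python3 - <<'E'
from h import *
s=snap('wrist'); save(s,'h3'); o=pose()[0];print(o['tool_pos'],o['force'])
s=snap('side'); save(s,'h4',(210,120,310,210),7)
E
```

```text
clock: 28.7
tool_pos: [0.6652, -0.1274, 0.0913]
orientation: [-180.0, -0.0, -107.0]
force: [0.3, 0.3, 0.7]
opening: 0.0876
[ 0.6658311  -0.12741233  0.09228329] [ 0.13244331  0.81577544 -0.51313772]
```

View pics/h3.png

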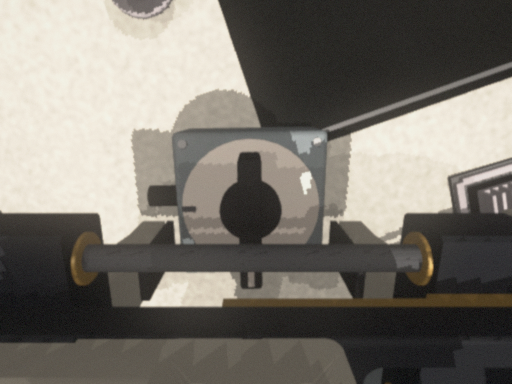

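View pics/h4.png

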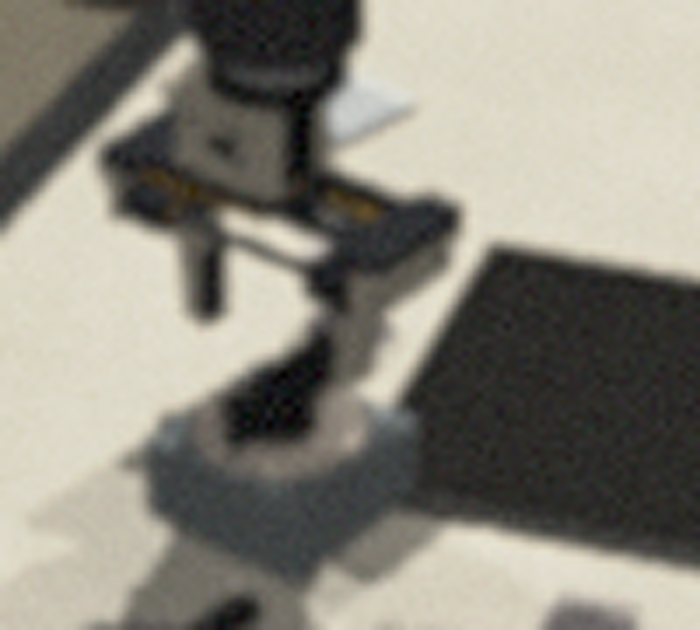

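```bash
python3 -m handwheel '[[[0,0,0.01,0,0],[0,0,0.01,0,0],[0,0,0.006,0,0],[0,0,0.004,0,0],[0,0,0,0,0],[0,0,0,0,0.5],[0,0,0,0,1],[0,0,0,0,1],[0,0,0,0,1],[0,0,0,0,1],[0,0,0,0,1],[0,0,0,0,1],[0,0,0,0,1],[0,0,0,0,1],[0,0,0,0,1],[0,0,0,0,1],[0,0,0,0,1],[0,0,0,0,1]]]'
python3 - <<'E'
from h import *
s=snap('wrist'); save(s,'h5'); o=pose()[0];print(o['tool_pos'],o['force'],o['opening'])
E
```

```text
clock: 30.3
tool_pos: [0.6661, -0.1276, 0.061]
orientation: [-179.9, 0.0, -107.0]
force: [4.4, -2.9, -3.4]
opening: 0.0137
[ 0.66611007 -0.12763867  0.06097059] [ 4.32218968 -2.96193642 -3.49034259] 0.013824845181530909
```

View pics/h5.png

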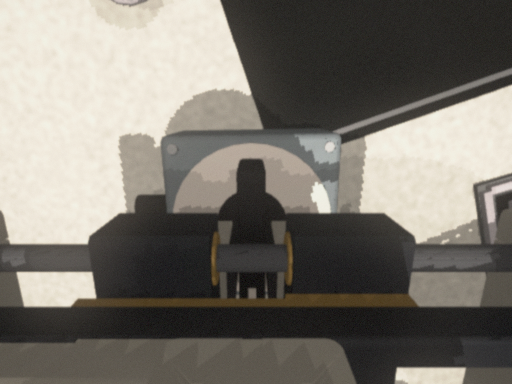

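```bash
python3 -m handwheel '[[[0,0,0,0.05,1],[0,0,0,0.09,1],[0,0,0,0.09,1],[0,0,0,0.09,1],[0,0,0,0.09,1],[0,0,0,0.09,1],[0,0,0,0.09,1],[0,0,0,0.09,1]]]'
python3 -m handwheel '[[[0,0,0,0.09,1],[0,0,0,0.09,1],[0,0,0,0.09,1],[0,0,0,0.09,1],[0,0,0,0.09,1],[0,0,0,0.09,1],[0,0,0,0.09,1],[0,0,0,0.09,1],[0,0,0,0.09,1],[0,0,0,0.07,1],[0,0,0,0,1],[0,0,0,0,1]]]'
python3 - <<'E'
from h import *
s=snap('wrist'); save(s,'h6'); o=pose()[0];print(o['tool_pos'],o['force'],o['moment'],o['joint_pos'])
E
```

```text
clock: 31.02
tool_pos: [0.6666, -0.128, 0.061]
orientation: [-179.9, 0.1, -146.2]
force: [6.4, -4.2, -4.5]
opening: 0.0138
clock: 32.02
tool_pos: [0.6668, -0.1287, 0.061]
orientation: [-180.0, 0.2, 163.6]
force: [7.0, -7.7, -6.1]
opening: 0.0133
[ 0.6667773  -0.12870987  0.0610103 ] [ 7.03159238 -7.92884956 -5.1034091 ] [-2.84372912 -2.65847287  0.00468183] [   5.54014777   27.59479228   -9.21169529    0.12426471  -53.02916044
 -112.04473447]
```

View pics/h6.png

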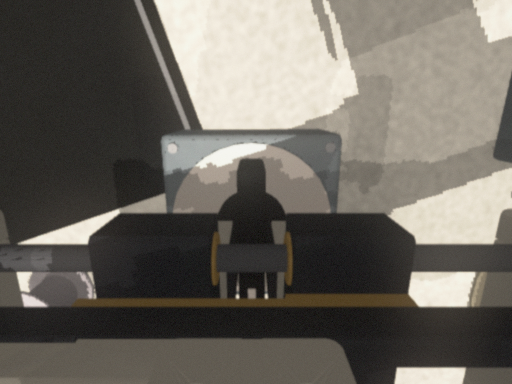

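```bash
python3 -m handwheel '[[[0,0,0,0,0.5],[0,0,0,0,0.5],[0,0,0,0,0.5],[0,0,0,0,0.5],[0,0,0,0,0.5],[0,0,-0.01,0,0.5],[0,0,-0.025,0,0.5],[0,0,-0.03,0,0.5],[0,0,-0.03,0,0.5],[0,0,-0.03,0,0.5],[-0.015,0,-0.02,0,0.5],[-0.025,0,-0.02,0,0.5],[-0.025,0,0,0,0.5],[-0.015,0,0,0,0.5],[0,0,0,0,0.5],[0,0,0,0,0.5]]]'
python3 - <<'E'
from h import *
s=snap('wrist'); save(s,'h7'); print(pose()[2],pose()[0]['orientation'])
s=snap('top'); save(s,'h8',(180,130,340,270),5)
E
```

```text
clock: 33.4
tool_pos: [0.7417, -0.1501, 0.2255]
orientation: [-180.0, -0.1, 163.6]
force: [-0.1, -0.4, -0.2]
opening: 0.0434
[ 0.7413033  -0.1499041   0.22579452] [-1.79994598e+02 -4.14348238e-02  1.63569116e+02]
```

View pics/h7.png

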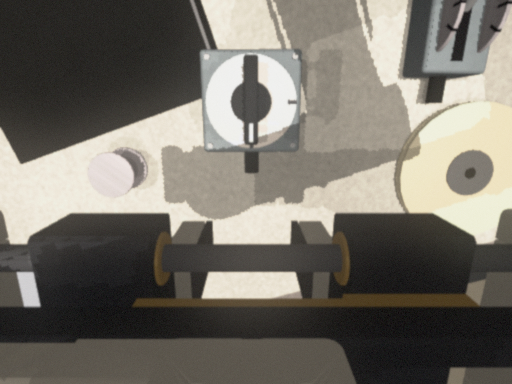

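View pics/h8.png

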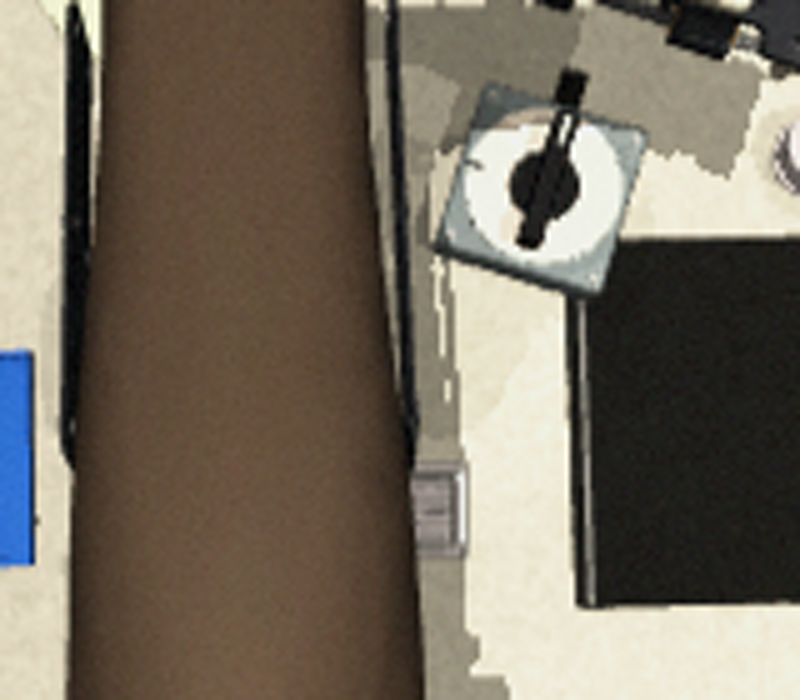

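```bash
python3 -m handwheel '[[[0,0,0,-0.06,0.5],[0,0,0,-0.1,0.5],[0,0,0,-0.1,0.5],[0,0,0,-0.1,0.5],[0,0,0,-0.1,0.5],[0,0,0,-0.1,0.5],[0,0,0,-0.1,0.5],[0,0,0,-0.1,0.5],[0,0,0,-0.1,0.5],[0,0,0,-0.1,0.5],[0,0,0,-0.1,0.5],[0,0,0,-0.1,0.5],[0,0,0,-0.1,0.5],[0,0,0,-0.1,0.5],[0,0,0,-0.1,0.5],[0,0,0,-0.1,0.5],[0,0,0,-0.01,0.5],[0,0,0,0,0.5]]]'
python3 -m handwheel '[[[-0.011,0.008,0,0,0.5],[-0.022,0.015,0,0,0.5],[-0.022,0.0155,0,0,0.5],[-0.022,0.0155,0,0,0.5],[-0.022,0.0155,0,0,0.5],[-0.022,0.0155,0,0,0.5],[-0.022,0.0155,0,0,0.5],[-0.022,0.0155,0,0,0.5],[-0.022,0.0155,0,0,0.5],[-0.022,0.0155,0,0,0.5],[-0.022,0.0155,0,0,0.5],[-0.022,0.0155,0,0,0.5],[-0.022,0.0155,0,0,0.5],[-0.022,0.0155,0,0,0.5],[-0.011,0.008,0,0,0.5],[0,0,0,0,0.5],[0,0,0,0,0.5],[0,0,0,0,0.5]]]'
python3 - <<'E'
from h import *
s=snap('wrist'); save(s,'i1'); print(pose()[2],pose()[0]['orientation'])
for n,z in (('lever_tip',.1184),('lever_pivot',0.04)):
    for d in place_of(n,s)[:2]: print(n,d['conf'],d['xy'],p2w(s,d['xy'],z))
E
```

```text
clock: 35.0
tool_pos: [0.7412, -0.1497, 0.2266]
orientation: [-180.0, 0.0, -106.6]
force: [0.2, -0.6, 0.8]
opening: 0.0437
clock: 36.5
tool_pos: [0.6208, 0.2065, 0.226]
orientation: [-180.0, -0.0, -106.5]
force: [-0.5, -0.8, -0.2]
opening: 0.0439
[0.62096826 0.20619461 0.22593863] [-1.79996961e+02 -4.20373730e-03 -1.06544085e+02]
lever_tip 0.64 [256.6, 92.9] [0.59115478 0.12495596 0.1184    ]
lever_pivot 0.62 [208.6, 96.8] [0.64263871 0.10940329 0.04      ]
```

View pics/i1.png

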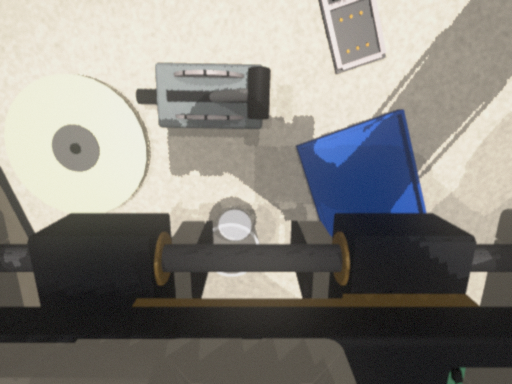

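```bash
python3 - <<'E'
from h import *
s=snap('wrist'); save(s,'i2',(130,50,285,140),5)
print(w2p(s,(.5912,.125,.1184)))
E
```

```text
[257.02706777  93.52103138]
```

View pics/i2.png

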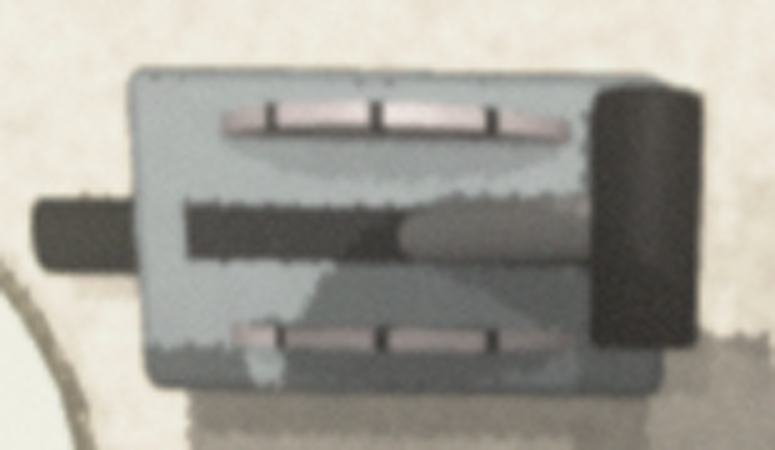

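```bash
python3 - <<'E'
from h import *
s=snap('wrist'); o,Rm,t=pose()
tip=p2w(s,(259.3,93.7),.1184); print('tip',tip)
c=[p2w(s,p,.05) for p in [(157,64),(260.5,65),(262,128.2),(160.5,127)]]; c=np.array(c)[:,:2]; print(c,c.mean(0),np.linalg.norm(c-np.roll(c,1,0),axis=1))
e=c[0]-c[1]; print('boxyaw',np.degrees(np.arctan2(e[1],e[0]))); e=c[3]-c[2]; print('boxyaw',np.degrees(np.arctan2(e[1],e[0])))
ey=np.radians(-16.5); ex=np.array([np.cos(ey),np.sin(ey)])
print('tip from pivot',c.mean(0)-.0536*ex,'half tip',c.mean(0), 'from tip',tip[:2]+.0536*ex)
for p in [(380/5+130,75),(380/5+130,117.5)]: print(p2w(s,p,.08))
print('tip in tool',Rm.T@(tip-t),'half in tool',Rm.T@(np.r_[tip[:2]+.0536*ex,.135]-t))
E
```

```text
tip [0.58928119 0.12578533 0.1184    ]
[[0.68455875 0.06146889]
 [0.57698052 0.09440632]
 [0.59399149 0.15965904]
 [0.70495456 0.12535177]] [0.64012133 0.11022151] [0.06705976 0.11250755 0.0674336  0.11614557]
boxyaw -17.02311273944094
boxyaw -17.18042474769762
tip from pivot [0.58872859 0.12544473] half tip [0.64012133 0.11022151] from tip [0.64067393 0.11056211]
[0.63398482 0.09166281 0.08      ]
[0.64728674 0.13088654 0.08      ]
tip in tool [0.08599934 0.00769188 0.10743233] half in tool [ 0.08595553 -0.04590754  0.09083051]
```

```bash
python3 -m handwheel '[[[0,0,0,-0.06,0],[0,0,0,-0.1,0],[0,0,0,-0.1,0],[0,0,0,-0.1,0],[0,0,0,-0.1,0],[0,0,0,-0.1,0],[0,0,0,-0.1,0],[0,0,0,-0.1,0],[0,0,0,-0.1,0],[0,0,0,-0.1,0],[0,0,0,-0.1,0],[0,0,0,-0.1,0],[0,0,0,-0.1,0],[0,0,0,-0.1,0],[0,0,0,-0.1,0],[0,0,0,-0.1,0],[0,0,0,0,0],[0,0,0,0,0]]]'
python3 -m handwheel '[[[-0.001,0.01,0,0,0],[-0.002,0.023,0,0,0],[-0.002,0.026,0,0,0],[-0.0019,0.0275,0,0,0],[0,0,0.02,0,0],[0,0,0.025,0,0],[0,0,0.025,0,0],[0,0,0.02,0,0],[0,0,0,0,0],[0,0,0,0,0]]]'
python3 - <<'E'
from h import *
s=snap('wrist'); save(s,'i3'); o=pose()[0];print(o['tool_pos'],o['orientation'],o['joint_pos']); print(w2p(s,(.589,.1256,.1184)))
E
```

```text
clock: 38.25
tool_pos: [0.6211, 0.2065, 0.2258]
orientation: [180.0, 0.0, -17.3]
force: [-0.4, -1.0, 0.2]
opening: 0.0876
clock: 39.08
tool_pos: [0.5884, 0.1255, 0.1355]
orientation: [179.9, 0.1, -17.2]
force: [0.1, -0.0, 0.7]
opening: 0.0874
[0.58931941 0.12599652 0.13678518] [ 1.79993673e+02 -3.77161865e-02 -1.71545898e+01] [ 3.06484971e+01  1.70727426e+01 -1.46362935e+01  3.78479769e-02
 -5.82703233e+01  4.21770121e+01]
[248.38410171 215.16266612]
```

View pics/i3.png

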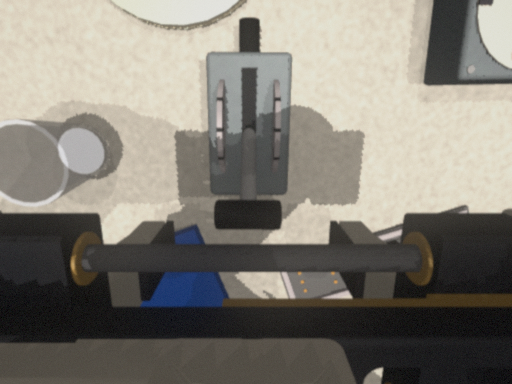

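```bash
python3 - <<'E'
from h import *
s=snap('wrist'); save(s,'i4',(190,180,310,300),5); o,Rm,t=pose();print(t,Rm.T@(np.array([.589,.1256,.1184])-t),w2p(s,(.589,.1256,.1184)))
T=np.eye(4);T[:3,:3]=Rm;T[:3,3]=t
for z in (0,.018): print(w2p(s,t+Rm@[0,0,z]))
for c in ((215,214),(281,214)): print(Rm.T@(p2w(s,c,.1184)-t))
E
```

```text
[0.58982293 0.12635221 0.1374548 ] [-0.00059837  0.00098013  0.01905282] [249.58348511 215.59501629]
[247.87653505 225.11744935]
[248.12546263 215.28597638]
[ 0.00054949 -0.02247923  0.01907814]
[0.00054363 0.02229992 0.01903364]
```

View pics/i4.png

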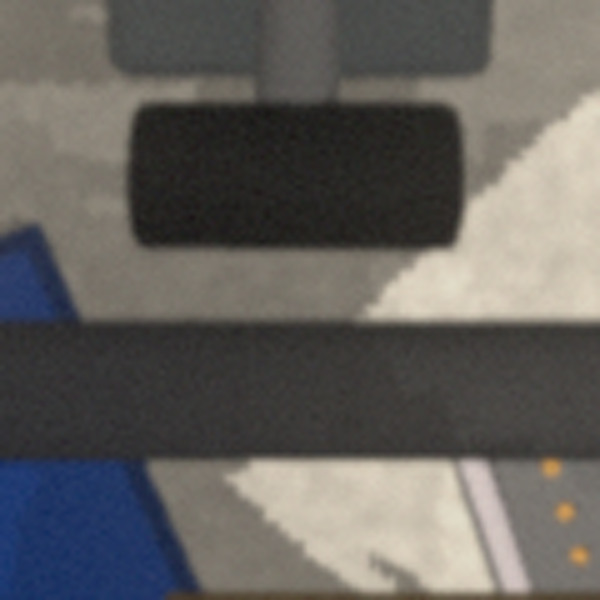

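```bash
python3 -m handwheel '[[[0,-0.0015,0.01,0,0],[0,0,0.013,0,0],[0,0,0.012,0,0],[0,0,0.006,0,0],[0,0,0.003,0,0],[0,0,0,0,0],[0,0,0,0,0.2],[0,0,0,0,1],[0,0,0,0,1],[0,0,0,0,1],[0,0,0,0,1],[0,0,0,0,1],[0,0,0,0,1],[0,0,0,0,1],[0,0,0,0,1],[0,0,0,0,1]]]'
python3 - <<'E'
from h import *
s=snap('wrist'); save(s,'i5',(130,40,370,320),2.2); o=pose()[0];print(o['tool_pos'],o['force'],o['moment'],o['opening'])
E
```

```text
clock: 40.52
tool_pos: [0.5894, 0.1279, 0.0919]
orientation: [-180.0, -0.0, -17.1]
force: [0.1, 1.8, 1.3]
opening: 0.0437
[0.58940631 0.12785116 0.09193684] [-0.00974222  0.63814967  0.79305805] [ 0.30844462  0.28968466 -0.11561407] 0.04374708751452372
```

View pics/i5.png

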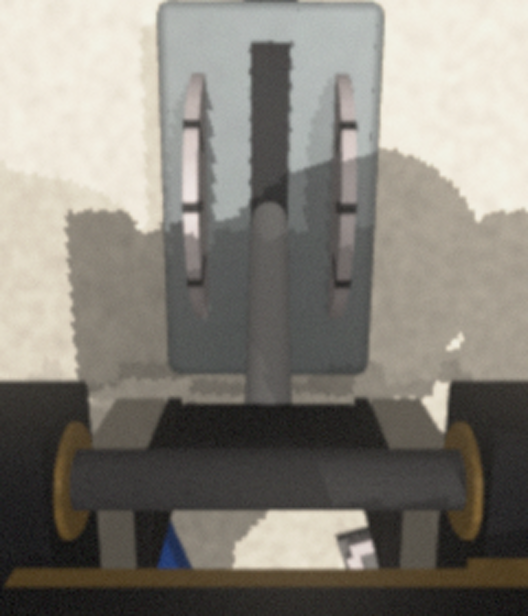

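```bash
python3 -m handwheel '[[[0.004,0,-0.0026,0,1],[0.0041,0,-0.0024,0,1],[0.0042,0,-0.0021,0,1],[0.0043,0,-0.002,0,1],[0.0045,0,-0.0017,0,1],[0.0045,0,-0.0016,0,1],[0.0046,0,-0.0012,0,1],[0.0046,0,-0.0011,0,1],[0.0047,0,-0.0008,0,1],[0.0047,0,-0.0006,0,1],[0.0047,0,-0.0004,0,1],[0.0047,0,-0.0001,0,1],[0,0,0,0,1],[0,0,0,0,1],[0,0,0,0,1]]]'
python3 - <<'E'
from h import *
s=snap('wrist'); save(s,'i6',(130,40,370,320),2.2); o=pose()[0];print(o['tool_pos'],o['force'],o['moment'],o['opening'])
s=snap('side'); save(s,'i7',(195,180,275,250),9)
E
```

```text
clock: 41.82
tool_pos: [0.6404, 0.1118, 0.1084]
orientation: [180.0, 0.0, -17.1]
force: [-1.6, 0.6, 1.5]
opening: 0.0436
[0.64039571 0.11182153 0.10846321] [-1.05541773  0.10014737  1.86700322] [ 0.25206202  0.94504696 -0.06614727] 0.043713390460438796
```

View pics/i6.png

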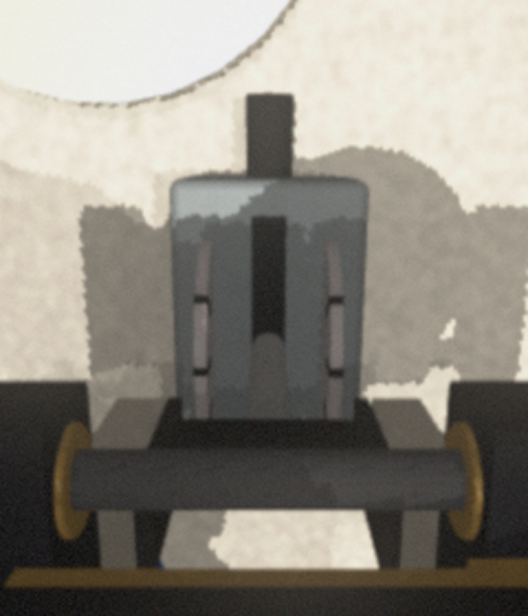

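View pics/i7.png

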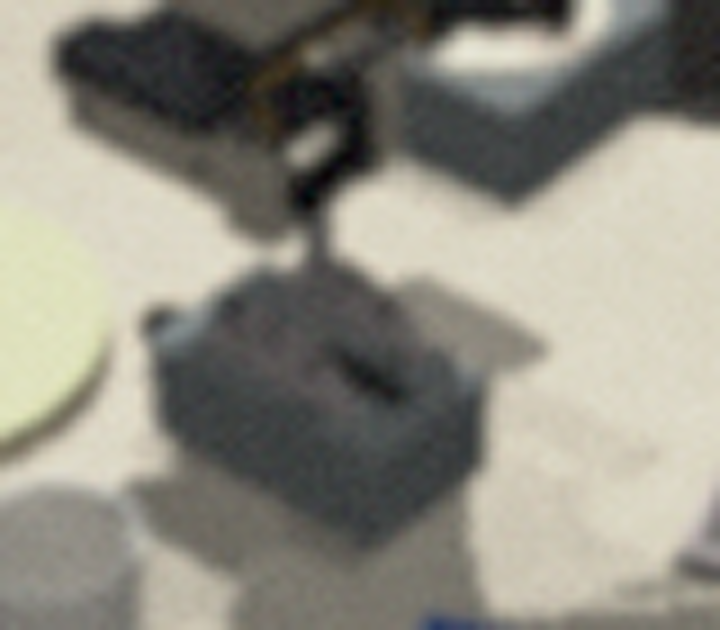

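```bash
python3 -m handwheel '[[[0,0,0,0,0],[0,0,0,0,0],[0,0,0,0,0],[0,0,0,0,0],[0,0,0,0,0],[0,0,0,0,0],[0,0,0,0,0],[0,0,-0.01,0,0],[0,0,-0.018,0,0],[0,0,-0.012,0,0],[0,0,-0.005,0,0],[0,0,0,0,0],[0,0,0,0,0],[0,0,0,0,0],[0,0,0,0,0]]]'
python3 - <<'E'
from h import *
s=snap('wrist'); save(s,'i8'); o,Rm,t=pose();print(t,w2p(s,(.6405,.1103,.135)))
s2=snap('side'); save(s2,'i9',(195,170,275,250),8)
E
```

```text
clock: 43.17
tool_pos: [0.64, 0.1118, 0.1526]
orientation: [180.0, 0.1, -17.1]
force: [0.1, 0.0, -0.5]
opening: 0.0876
[0.64010802 0.11179763 0.15257283] [250.72982163 214.47644909]
```

View pics/i8.png

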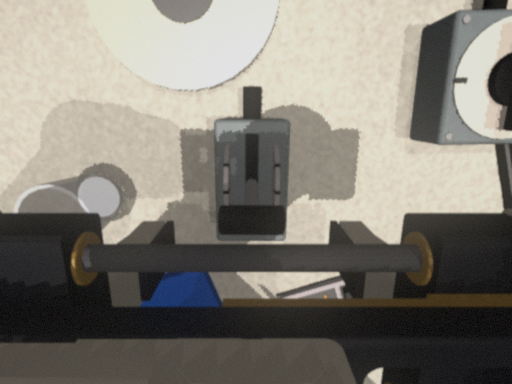

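View pics/i9.png

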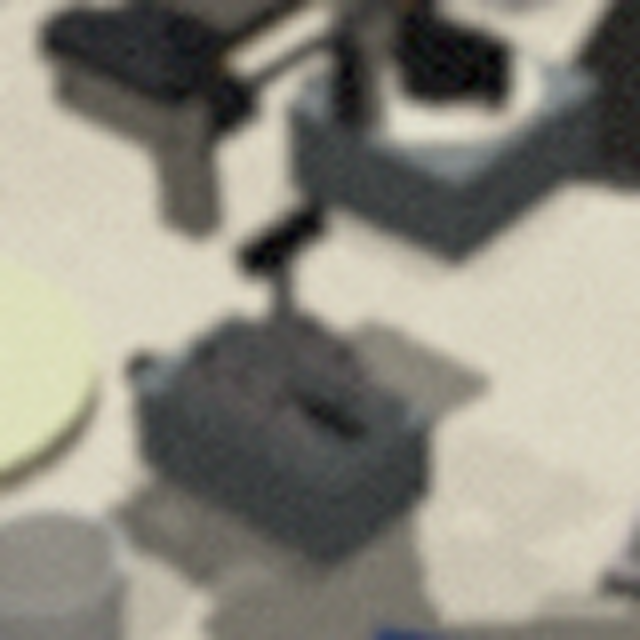

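```bash
python3 - <<'E'
import cv2
im=cv2.imread('pics/i8.png')[110:270,190:310]; cv2.imwrite('pics/i8x.png',cv2.resize(cv2.convertScaleAbs(im,alpha=2,beta=20),None,fx=5,fy=5,interpolation=cv2.INTER_CUBIC)[:,:,:][:600*2][0:800])
E
```

```text
(no output)
```

View pics/i8x.png

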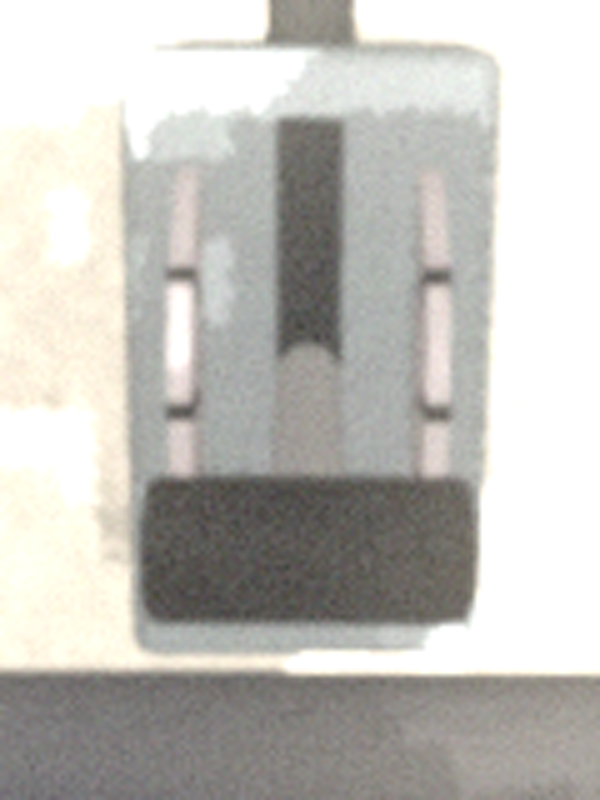

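```bash
python3 - <<'E'
from h import *
s=snap('wrist'); o,Rm,t=pose()
f=lambda u,v,z: np.round(Rm.T@(p2w(s,(u,v),z)-t),4)
print('bar',f(251.5,219.8,.135),'marks',f(226,192.4,.08),f(277,192.4,.08))
a=f(250,119,.05);b=f(252,240,.05);print('box ends',a,b,(a+b)/2)
print('full/half marks', f(226,164.5,.08*.0+.04+.04*np.cos(.6)))
print(t)
E
```

```text
bar [-0.0031  0.0018  0.0178] marks [ 0.0013 -0.0199  0.0728] [0.0013 0.0236 0.0728]
box ends [0.0615 0.0005 0.1028] [-0.0562  0.0025  0.1029] [0.00265 0.0015  0.10285]
full/half marks [ 0.0241 -0.02    0.0798]
[0.64029679 0.11182621 0.1528035 ]
```

```bash
python3 -m handwheel '[[[0,0,0.01,0,0],[0,0,0.018,0,0],[0,0,0.012,0,0],[0,0,0.004,0,0],[0,0,0,0,0],[0,0,0,0,1],[0,0,0,0,1],[0,0,0,0,1],[0,0,0,0,1],[0,0,0,0,1],[0,0,0,0,1],[0,0,0,0,1],[0,0,0,0,1],[0.0015,0,0,0,1],[0.0018,0,0,0,1],[0.0015,0,0,0,1],[0,0,0,0,1],[0,0,0,0,1]]]'
python3 -m handwheel '[[[0,0,0,0,0],[0,0,0,0,0],[0,0,0,0,0],[0,0,0,0,0],[0,0,0,0,0],[0,0,0,0,0],[0,0,0,0,0],[0,0,-0.01,0,0],[0,0,-0.018,0,0],[0,0,-0.012,0,0],[0,0,-0.005,0,0],[0,0,0,0,0],[0,0,0,0,0],[0,0,0,0,0],[0,0,0,0,0]]]'
python3 - <<'E'
from h import *
s=snap('wrist'); 
im=s['color'][110:270,190:310][:,:,::-1]; cv2.imwrite('pics/j1.png',cv2.resize(cv2.convertScaleAbs(im,alpha=2,beta=20),None,fx=5,fy=5,interpolation=cv2.INTER_CUBIC)[:600*2][0:800]);print(pose()[2])
E
```

```text
clock: 44.82
tool_pos: [0.6447, 0.1105, 0.1096]
orientation: [180.0, 0.1, -17.1]
force: [-4.6, 0.8, 4.3]
opening: 0.0438
clock: 46.07
tool_pos: [0.6446, 0.1104, 0.1535]
orientation: [180.0, 0.1, -17.1]
force: [-0.6, 0.1, -0.3]
opening: 0.0877
[0.64469765 0.11032582 0.15356234]
```

View pics/j1.png

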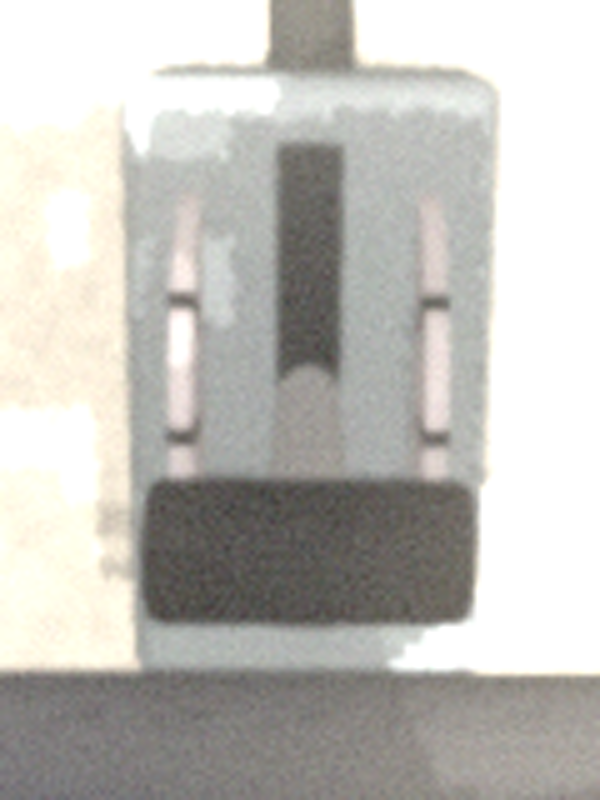

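```bash
python3 - <<'E'
from h import *
s=snap('wrist'); o,Rm,t=pose()
f=lambda u,v,z: np.round(Rm.T@(p2w(s,(u,v),z)-t),4)
b=f(251.5,220.2,.135);m=f(251.5,197.4,.08); print(b,m,'angle err',(b-m)[0]/.095)
m2=f(251.5,110+299/5,.04+.04*np.cos(.6)); print(m2[0]-.0226)
for d in place_of('lever_pivot',s)[:1]+place_of('lever_tip',s)[:1]: print(d['xy'],d['conf'])
s2=snap('side'); save(s2,'j2',(195,170,275,250),8)
piv=t+Rm@np.r_[m[:2],0]; print('pivot',piv)
print(w2p(s2,np.r_[piv[:2],.04]),w2p(s2,np.r_[piv[:2],.135]))
E
```

```text
[-0.0037  0.0019  0.0187] [-0.0034  0.002   0.0737] angle err -0.003157894736842109
-0.003199999999999998
[249.5, 185.2] 0.74
[251.4, 219.5] 0.92
pivot [0.64096389 0.10949708 0.15370456]
[229.81075609 220.09193931] [228.95615371 198.35936067]
```

View pics/j2.png

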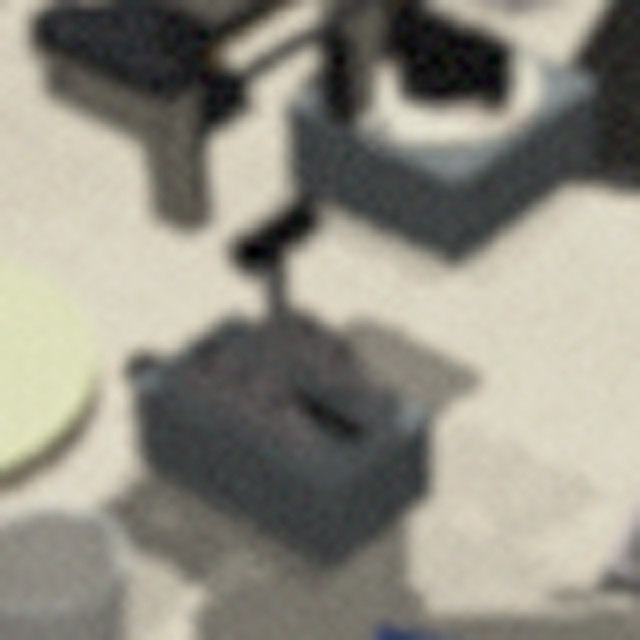

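Lever within about 0.003 rad of upright, agreeing with the disc marks and the side view. Waiting there, hands off.

```bash
python3 -m handwheel '[[[0,0,0,0,0],[0,0,0,0,0],[0,0,0,0,0],[0,0,0,0,0],[0,0,0,0,0],[0,0,0,0,0],[0,0,0,0,0],[0,0,0,0,0],[0,0,0,0,0],[0,0,0,0,0],[0,0,0,0,0],[0,0,0,0,0],[0,0,0,0,0],[0,0,0,0,0],[0,0,0,0,0],[0,0,0,0,0],[0,0,0,0,0],[0,0,0,0,0],[0,0,0,0,0],[0,0,0,0,0]]]'
python3 -m handwheel '[[[0,0,0,0,0],[0,0,0,0,0],[0,0,0,0,0],[0,0,0,0,0],[0,0,0,0,0],[0,0,0,0,0],[0,0,0,0,0],[0,0,0,0,0],[0,0,0,0,0],[0,0,0,0,0],[0,0,0,0,0],[0,0,0,0,0],[0,0,0,0,0],[0,0,0,0,0],[0,0,0,0,0],[0,0,0,0,0],[0,0,0,0,0],[0,0,0,0,0],[0,0,0,0,0],[0,0,0,0,0]]]'
```

```text
clock: 47.98
tool_pos: [0.6452, 0.1105, 0.1545]
orientation: [-180.0, -0.0, -17.1]
force: [-0.1, -0.3, 0.3]
opening: 0.0873
clock: 49.65
tool_pos: [0.6451, 0.1105, 0.1545]
orientation: [180.0, 0.0, -17.1]
force: [-0.2, 0.3, -0.2]
opening: 0.0877
```

```bash
python3 -m handwheel '[[[-0.0037,0,0.01,0,0],[0,0,0.018,0,0],[0,0,0.013,0,0],[0,0,0.005,0,0],[0,0,0,0,0],[0,0,0,0,1],[0,0,0,0,1],[0,0,0,0,1],[0,0,0,0,1],[0,0,0,0,1],[0,0,0,0,1],[0,0,0,0,1],[0,0,0,0,1],[0,0,0,0,1]]]'
python3 -m handwheel '[[[-0.0047,0,0.0001,0,1],[-0.0047,0,0.0004,0,1],[-0.0047,0,0.0006,0,1],[-0.0047,0,0.0008,0,1],[-0.0046,0,0.0011,0,1],[-0.0046,0,0.0012,0,1],[-0.0045,0,0.0016,0,1],[-0.0045,0,0.0017,0,1],[-0.0043,0,0.002,0,1],[-0.0042,0,0.0021,0,1],[-0.0041,0,0.0024,0,1],[-0.004,0,0.0026,0,1],[0,0,0,0,1],[0,0,0,0,1]]]'
```

```text
clock: 50.82
tool_pos: [0.6416, 0.1115, 0.1086]
orientation: [180.0, -0.0, -17.1]
force: [-0.1, -0.6, 2.3]
opening: 0.0437
clock: 51.98
tool_pos: [0.5898, 0.1277, 0.0923]
orientation: [-180.0, 0.0, -17.1]
force: [-2.6, -0.4, 5.7]
opening: 0.0438
```

```bash
python3 -m handwheel '[[[-0.002,0,0.001,0,1],[-0.002,0,0.001,0,1],[0,0,0,0,1],[0,0,0,0,1]]]'
```

```text
clock: 52.32
tool_pos: [0.5872, 0.1286, 0.0905]
orientation: [-180.0, -0.1, -17.1]
force: [2.6, -3.0, 5.2]
opening: 0.0438
```

```bash
python3 -m handwheel '[[[-0.002,0,0.001,0,1],[-0.002,0,0.001,0,1],[0,0,0,0,1],[0,0,0,0,1]]]'
```

```text
clock: 52.65
tool_pos: [0.5872, 0.1288, 0.0904]
orientation: [-179.9, -0.4, -17.0]
force: [14.8, -12.2, 7.6]
opening: 0.0435
```

```bash
python3 -m handwheel '[[[0.003,0,-0.001,0,1],[0,0,0,0,0],[0,0,0,0,0],[0,0,0,0,0],[0,0,0,0,0],[0,0,0,0,0],[0,0,0,0,0],[0,0,0,0,0],[0,0,-0.01,0,0],[0,0,-0.018,0,0],[0,0,-0.012,0,0],[0,0,-0.005,0,0],[0,0,0,0,0],[0,0,0,0,0],[0,0,0,0,0]]]'
python3 - <<'E'
from h import *
s=snap('wrist'); o,Rm,t=pose(); print(t)
im=s['color'][40:240,190:310][:,:,::-1]; cv2.imwrite('pics/j3.png',cv2.resize(cv2.convertScaleAbs(im,alpha=2,beta=20),None,fx=4,fy=4,interpolation=cv2.INTER_CUBIC)[:800])
print('predicted tip px at zero',w2p(s,(.641-.0536*np.cos(np.radians(17.1)),.1095+.0536*np.sin(np.radians(17.1)),.1184)))
E
```

```text
clock: 53.9
tool_pos: [0.5851, 0.1287, 0.1332]
orientation: [180.0, 0.1, -17.1]
force: [0.8, -0.4, -0.1]
opening: 0.0876
[0.58507267 0.12859856 0.13303861]
predicted tip px at zero [251.65401345 209.27741843]
```

View pics/j3.png

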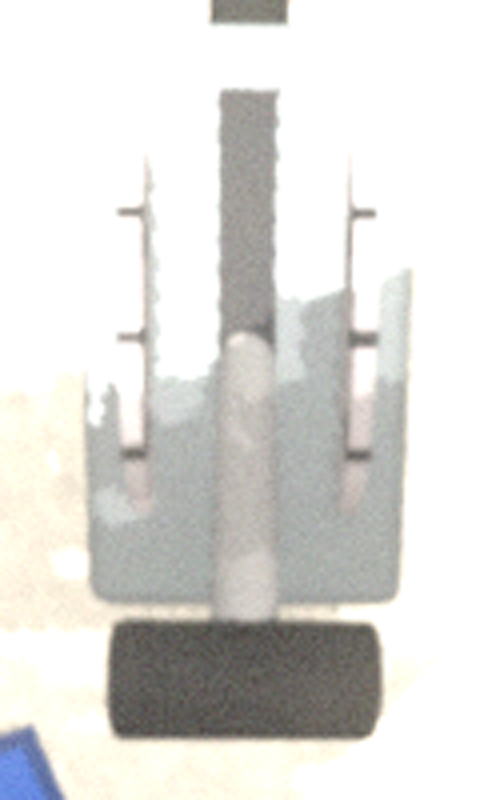

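```bash
python3 -m handwheel '[[[0,0,-0.03,0,0],[0,0,-0.03,0,0],[0,0,-0.03,0,0],[0.007,0.01,0,0,0],[0.013,0.019,0,0,0],[0.014,0.0202,0,0,0],[0.014,0.0202,0,0,0],[0.014,0.0202,0,0,0],[0.014,0.0202,0,0,0],[0.014,0.0202,0,0,0],[0.014,0.0202,0,0,0],[0.014,0.0202,0,0,0],[0.014,0.0202,0,0,0],[0.014,0.0202,0,0,0],[0.008,0.0108,0,0,0],[0,0,0,0,0],[0,0,0.03,0,0],[0,0,0.03,0,0],[0,0,0.03,0,0],[0,0,0,0,0]]]'
python3 -m handwheel '[[[0,0,0,0,0],[0,0,0,0,0]]]'
python3 - <<'E'
from h import *
s=snap('wrist'); save(s,'k1'); o=pose()[0];print(o['tool_pos'],o['orientation'],o['joint_pos'])
E
```

```text
clock: 55.62
tool_pos: [0.6633, -0.1272, 0.1266]
orientation: [179.9, 0.6, -17.1]
force: [-1.5, 0.6, -2.2]
opening: 0.0875
clock: 55.78
tool_pos: [0.6687, -0.1281, 0.1355]
orientation: [180.0, -0.1, -17.0]
force: [0.2, -1.3, 1.1]
opening: 0.0877
[ 0.66911648 -0.12804103  0.1361916 ] [-1.79975075e+02 -1.74880934e-01 -1.70384548e+01] [ 5.54554558e+00  2.39114745e+01 -4.30382873e+00  5.01808921e-02
 -6.16136632e+01  6.73922469e+01]
```

View pics/k1.png

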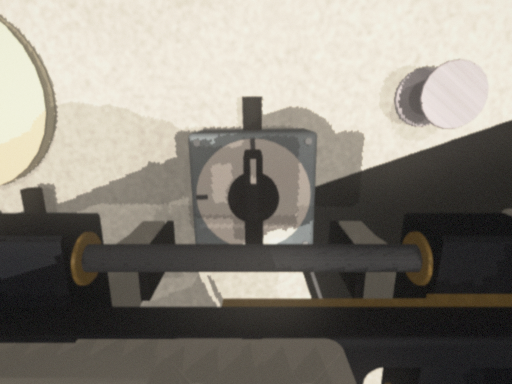

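```bash
python3 -m handwheel '[[[-0.002,0,0.015,0,0],[0,0,0.02,0,0],[0,0,0.02,0,0],[0,0,0.012,0,0],[0,0,0.006,0,0],[0,0,0.002,0,0],[0,0,0,0,0],[0,0,0,0,0.5],[0,0,0,0,1],[0,0,0,0,1],[0,0,0,0,1],[0,0,0,0,1],[0,0,0,0,1],[0,0,0,0,1],[0,0,0,0,1],[0,0,0,0,1],[0,0,0,0,1],[0,0,0,0,1],[0,0,0,0,1],[0,0,0,0,1]]]'
```

```text
clock: 57.5
tool_pos: [0.6655, -0.1284, 0.0588]
orientation: [179.9, 0.0, -17.1]
force: [-0.8, -4.8, -1.3]
opening: 0.0137
```

Gripped. Turning counter-clockwise (negative about tool z) back to off.

```bash
python3 -m handwheel '[[[0,0,0,-0.05,1],[0,0,0,-0.09,1],[0,0,0,-0.09,1],[0,0,0,-0.09,1],[0,0,0,-0.09,1],[0,0,0,-0.09,1],[0,0,0,-0.09,1],[0,0,0,-0.09,1]]]'
python3 -m handwheel '[[[0,0,0,-0.09,1],[0,0,0,-0.09,1],[0,0,0,-0.09,1],[0,0,0,-0.09,1],[0,0,0,-0.09,1],[0,0,0,-0.09,1],[0,0,0,-0.09,1],[0,0,0,-0.09,1],[0,0,0,-0.09,1],[0,0,0,-0.09,1],[0,0,0,0,1],[0,0,0,0,1]]]'
python3 - <<'E'
from h import *
o=pose()[0];print(o['moment'],o['joint_pos'])
E
```

```text
clock: 58.17
tool_pos: [0.6655, -0.1287, 0.0588]
orientation: [180.0, 0.1, 22.1]
force: [-0.2, -5.3, 0.0]
opening: 0.0135
clock: 59.17
tool_pos: [0.6658, -0.1289, 0.0588]
orientation: [180.0, 0.1, 73.5]
force: [1.2, -6.9, -1.4]
opening: 0.014
[-2.49615064 -0.23039322  0.12240566] [ 5.51429068e+00  2.77456228e+01 -9.26757464e+00  8.42756574e-02
 -5.30048530e+01  1.57890942e+02]
```

```bash
python3 -m handwheel '[[[0,0,0,0,0.5],[0,0,0,0,0.5],[0,0,0,0,0.5],[0,0,0,0,0.5],[0,0,0,0,0.5],[0,0,-0.01,0,0.5],[0,0,-0.025,0,0.5],[0,0,-0.03,0,0.5],[0,0,-0.03,0,0.5],[0,0,-0.03,0,0.5],[0,0,-0.03,0,0.5],[0,0,-0.02,0,0.5],[0,0,0,0,0.5],[0,0,0,0,0.5]]]'
python3 - <<'E'
from h import *
s=snap('wrist'); save(s,'k2'); o=pose()[0];print(o['tool_pos'])
E
```

```text
clock: 60.33
tool_pos: [0.6664, -0.1275, 0.2364]
orientation: [179.8, -0.1, 73.5]
force: [0.2, -0.6, -0.2]
opening: 0.0441
[ 0.66567432 -0.12741567  0.23457471]
```

View pics/k2.png

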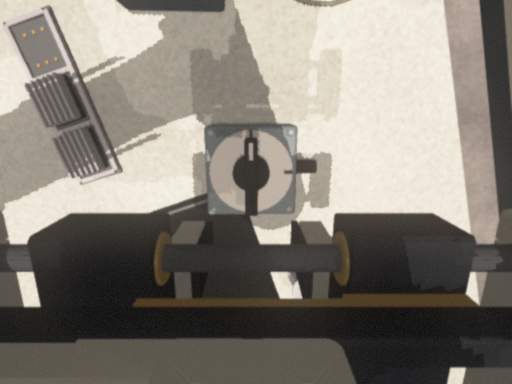

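```bash
python3 -m handwheel '[[[0,0,0,0.05,0.5],[0,0,0,0.11,0.5],[0,0,0,0.11,0.5],[0,0,0,0.11,0.5],[0,0,0,0.11,0.5],[0,0,0,0.11,0.5],[0,0,0,0.11,0.5],[0,0,0,0.11,0.5],[0,0,0,0.11,0.5],[0,0,0,0.11,0.5],[0,0,0,0.11,0.5],[0,0,0,0.11,0.5],[0,0,0,0.11,0.5],[0,0,0,0.11,0.5],[0,0,0,0.11,0.5],[0,0,0,0.11,0.5],[0,0,0,0.11,0.5],[0,0,0,0.11,0.5],[0,0,0,0.11,0.5],[0,0,0,0.11,0.5]]]'
python3 -m handwheel '[[[0,0,0,0.11,0],[0,0,0,0.11,0],[0,0,0,0.11,0],[0,0,0,0.11,0],[0,0,0,0.11,0],[0,0,0,0.11,0],[0,0,0,0.06,0],[0,0,0,0.04,0],[0,0,0,0,0],[0,0,0,0,0]]]'
python3 - <<'E'
from h import *
s=snap('top'); save(s,'l1',(90,180,330,270),3.3)
c=np.array([p2w(s,p,.016)[:2] for p in [(114,202),(187,200),(187,244.5),(115,245.5)]]);print(c,c.mean(0),np.linalg.norm(c-np.roll(c,1,0),axis=1))
E
```

```text
clock: 62.05
tool_pos: [0.665, -0.1275, 0.2323]
orientation: [179.9, 0.1, -49.5]
force: [-0.7, -0.2, -0.2]
opening: 0.0437
clock: 62.88
tool_pos: [0.6653, -0.1275, 0.2327]
orientation: [179.9, -0.0, -92.6]
force: [-0.1, -0.5, -1.7]
opening: 0.0876
[[0.54557047 0.42508932]
 [0.55738329 0.19148401]
 [0.41543562 0.18581283]
 [0.4074045  0.41362698]] [0.48144847 0.30400329] [0.13864061 0.23390379 0.14206092 0.22795567]
```

View pics/l1.png

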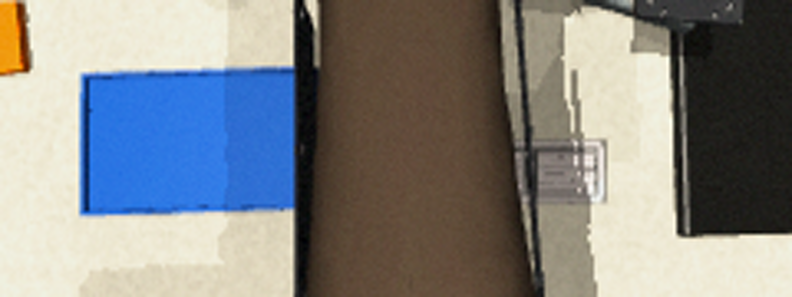

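```bash
python3 -m handwheel '[[[0,0,0,-0.07,0],[-0.007,0.0095,0,0,0],[-0.013,0.018,0,0,0],[-0.0145,0.0197,0,0,0],[-0.0145,0.0197,0,0,0],[-0.0145,0.0197,0,0,0],[-0.0145,0.0197,0,0,0],[-0.0145,0.0197,0,0,0],[-0.0145,0.0197,0,0,0],[-0.0145,0.0197,0,0,0],[-0.0145,0.0197,0,0,0],[-0.0095,0.0132,0,0,0],[-0.0049,0.0062,0,0,0],[0,0,0,0,0],[0,0,0.03,0,0],[0,0,0.04,0,0],[0,0,0.04,0,0],[0,0,0.03,0,0],[0,0,0,0,0],[0,0,0,0,0]]]'
python3 - <<'E'
from h import *
s=snap('wrist'); save(s,'l2'); o=pose()[0];print(o['tool_pos'],o['orientation']); print(w2p(s,(.4572,.0178,.035)))
E
```

```text
clock: 64.6
tool_pos: [0.4578, 0.0173, 0.0931]
orientation: [179.8, -0.1, -88.7]
force: [0.0, -0.5, 0.5]
opening: 0.0879
[0.45907898 0.01790221 0.09470799] [ 1.79995870e+02 -5.32386161e-02 -8.86732131e+01]
[250.43016715 202.01463847]
```

View pics/l2.png

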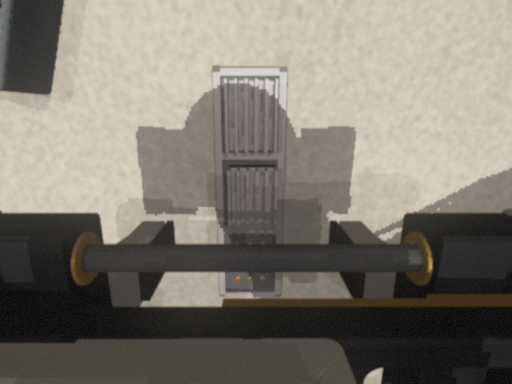

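```bash
python3 -m handwheel '[[[0,0.001,0.02,0,0],[0,0,0.025,0,0],[0,0,0.022,0,0],[0,0,0.014,0,0],[0,0,0.007,0,0],[0,0,0.0035,0,0],[0,0,0,0,0],[0,0,0,0,0.5],[0,0,0,0,1],[0,0,0,0,1],[0,0,0,0,1],[0,0,0,0,1],[0,0,0,0,1],[0,0,0,0,1],[0,0,0,0,1],[0,0,0,0,1],[0,0,0,0,1]]]'
python3 -m handwheel '[[[0,0,-0.008,0,1],[0,0,-0.015,0,1],[0,0,-0.03,0,1],[0,0,-0.03,0,1],[0,0,-0.03,0,1],[0,0,-0.015,0,1],[0,0,0,0,1],[0,0,0,0,1]]]'
```

```text
clock: 66.07
tool_pos: [0.457, 0.0181, 0.0024]
orientation: [180.0, -0.0, -88.7]
force: [0.1, -0.7, 1.2]
opening: 0.0401
clock: 66.73
tool_pos: [0.457, 0.0183, 0.1311]
orientation: [-179.9, 0.1, -88.7]
force: [-0.8, -0.3, -2.5]
opening: 0.04
```

```bash
python3 -m handwheel '[[[-0.012,-0.001,0,0,1],[-0.025,-0.0025,0,0,1],[-0.027,-0.0028,0,0,1],[-0.027,-0.0028,0,0,1],[-0.027,-0.0028,0,0,1],[-0.027,-0.0028,0,0,1],[-0.027,-0.0028,0,0,1],[-0.027,-0.0028,0,0,1],[-0.027,-0.0028,0,0,1],[-0.027,-0.0028,0,0,1],[-0.027,-0.0028,0,0,1],[-0.027,-0.0028,0,0,1],[-0.0243,-0.0016,0,0,1],[0,0,0,-0.02,1],[0,0,0,0,1],[0,0,0,0,1]]]'
python3 - <<'E'
from h import *
s=snap('wrist'); save(s,'l3'); o=pose()[0];print(o['tool_pos'],o['orientation'])
E
```

```text
clock: 68.07
tool_pos: [0.4814, 0.3494, 0.1285]
orientation: [179.9, -0.1, -87.6]
force: [-0.1, 0.1, -2.3]
opening: 0.0397
[0.48174675 0.34912452 0.12905956] [ 1.79896123e+02 -1.09840025e-01 -8.75947460e+01]
```

View pics/l3.png

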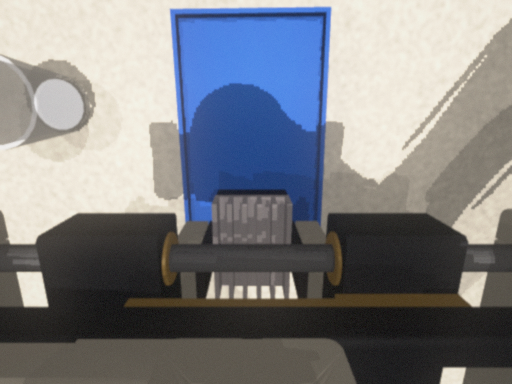

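```bash
python3 -m handwheel '[[[0,0,0.02,0,1],[0,0,0.03,0,1],[0,0,0.03,0,1],[0,0,0.02,0,1],[0,0,0.012,0,1],[0,0,0.008,0,1],[0,0,0.003,0,1],[0,0,0,0,1],[0,0,0,0,1]]]'
python3 -m handwheel '[[[0,0,0.002,0,1],[0,0,0,0,1]]]'
```

```text
clock: 68.87
tool_pos: [0.483, 0.3502, 0.0082]
orientation: [-180.0, 0.0, -87.6]
force: [-0.2, 0.6, -1.5]
opening: 0.0402
clock: 69.03
tool_pos: [0.4829, 0.3504, 0.0061]
orientation: [-179.9, 0.1, -87.6]
force: [0.6, -0.1, -1.6]
opening: 0.0397
```

```bash
python3 -m handwheel '[[[0,0,0.002,0,1],[0,0,0.001,0,1],[0,0,0,0,1]]]'
python3 -m handwheel '[[[0,0,0.001,0,1],[0,0,0,0,1]]]'
python3 -m handwheel '[[[0,0,0.0008,0,1],[0,0,0,0,1]]]'
```

```text
clock: 69.28
tool_pos: [0.4825, 0.35, 0.0023]
orientation: [180.0, 0.0, -87.6]
force: [0.7, 0.8, -2.0]
opening: 0.04
clock: 69.45
tool_pos: [0.4826, 0.3502, 0.0014]
orientation: [-180.0, 0.0, -87.5]
force: [0.2, 0.3, -0.1]
opening: 0.0399
clock: 69.62
tool_pos: [0.4827, 0.3502, 0.0014]
orientation: [-180.0, 0.0, -87.5]
force: [-2.4, -0.9, 7.2]
opening: 0.0399
```

```bash
python3 -m handwheel '[[[0,0,0,0,0.4],[0,0,0,0,0.35],[0,0,0,0,0.3],[0,0,0,0,0.3],[0,0,0,0,0.3],[0,0,-0.005,0,0.3],[0,0,-0.02,0,0.3],[0,0,-0.03,0,0.3],[0,0,-0.03,0,0],[0,0,-0.03,0,0],[0,0,-0.015,0,0],[0,0,0,0,0],[0,0,0,0,0]]]'
python3 - <<'E'
from h import *
s=snap('wrist'); save(s,'m1'); o=pose()[0];print(o['tool_pos'],o['orientation'])
E
python3 -m handwheel '[[[0.012,0.001,0,0.02,0],[0.025,0.002,0,0,0],[0.029,0.0024,0,0,0],[0.029,0.0024,0,0,0],[0.029,0.0024,0,0,0],[0.029,0.0024,0,0,0],[0.029,0.0024,0,0,0],[0.029,0.0024,0,0,0],[0.029,0.0024,0,0,0],[0.029,0.0024,0,0,0],[0.029,0.0024,0,0,0],[0.029,0.0024,0,0,0],[0.029,0.0024,0,0,0],[0.026,0.0024,0,0,0],[0.0178,0.001,0,0,0],[0,0,0,0,0],[0,0,0,0,0]]]'
python3 - <<'E'
from h import *
s=snap('wrist'); save(s,'m2'); o=pose()[0];print(o['tool_pos'],o['orientation'],w2p(s,(.4597,-.0504,.035)))
E
```

```text
clock: 70.7
tool_pos: [0.4829, 0.3505, 0.132]
orientation: [-179.9, 0.1, -87.6]
force: [0.1, -0.1, -0.5]
opening: 0.0862
[0.48233427 0.34992394 0.13070543] [-1.79999263e+02  3.08470608e-02 -8.75708525e+01]
clock: 72.17
tool_pos: [0.4579, -0.0517, 0.1296]
orientation: [179.9, -0.0, -88.9]
force: [0.6, -0.3, -0.7]
opening: 0.0877
[ 0.45821824 -0.05101572  0.12977315] [ 1.79906771e+02 -1.83194075e-02 -8.88094380e+01] [247.93414687 191.24873642]
```

View pics/m1.png

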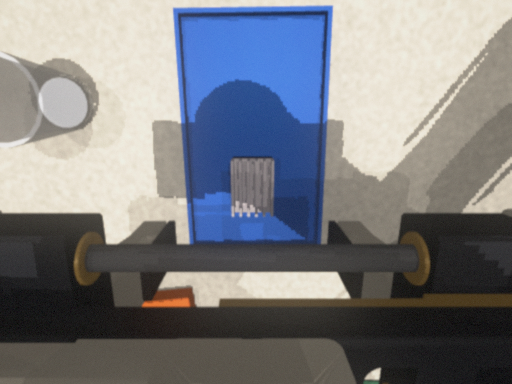

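View pics/m2.png

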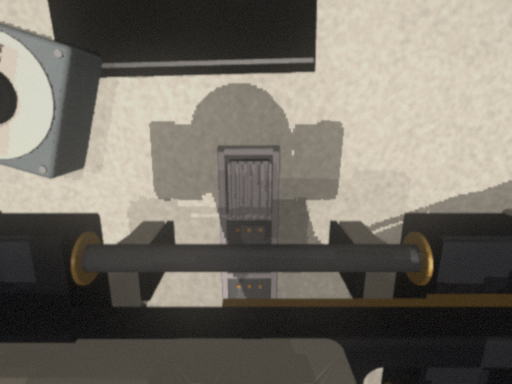

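```bash
python3 -m handwheel '[[[0,-0.0015,0.02,0,0],[0,0,0.03,0,0],[0,0,0.03,0,0],[0,0,0.022,0,0],[0,0,0.014,0,0],[0,0,0.007,0,0],[0,0,0.0035,0,0],[0,0,0,0,0],[0,0,0,0,0.5],[0,0,0,0,1],[0,0,0,0,1],[0,0,0,0,1],[0,0,0,0,1],[0,0,0,0,1],[0,0,0,0,1],[0,0,0,0,1],[0,0,0,0,1],[0,0,0,0,1]]]'
python3 -m handwheel '[[[0,0,-0.008,0,1],[0,0,-0.015,0,1],[0,0,-0.03,0,1],[0,0,-0.03,0,1],[0,0,-0.03,0,1],[0,0,-0.015,0,1],[0,0,0,0,1],[0,0,0,0,1]]]'
```

```text
clock: 73.72
tool_pos: [0.4604, -0.0505, 0.0041]
orientation: [180.0, -0.0, -88.7]
force: [-1.4, 0.4, 2.8]
opening: 0.0395
clock: 74.38
tool_pos: [0.4608, -0.0502, 0.1329]
orientation: [-179.9, 0.1, -88.7]
force: [-0.1, 1.1, -2.4]
opening: 0.0397
```

```bash
python3 -m handwheel '[[[-0.012,-0.001,0,0,1],[-0.025,-0.0025,0,0,1],[-0.027,-0.0025,0,0,1],[-0.027,-0.0025,0,0,1],[-0.027,-0.0025,0,0,1],[-0.027,-0.0025,0,0,1],[-0.027,-0.0025,0,0,1],[-0.027,-0.0025,0,0,1],[-0.027,-0.0025,0,0,1],[-0.027,-0.0025,0,0,1],[-0.027,-0.0025,0,0,1],[-0.02,-0.001,0,0,1],[-0.0114,0,0,-0.02,1],[0,0,0,0,1],[0,0,0.02,0,1],[0,0,0.03,0,1],[0,0,0.03,0,1],[0,0,0.02,0,1],[0,0,0,0,1],[0,0,0,0,1]]]'
python3 - <<'E'
from h import *
s=snap('wrist'); save(s,'m3'); o=pose()[0];print(o['tool_pos'],o['orientation'])
s=snap('side'); save(s,'m4',(200,230,300,320),7)
E
```

```text
clock: 76.05
tool_pos: [0.4796, 0.2598, 0.0309]
orientation: [179.8, -0.2, -87.6]
force: [0.6, 0.2, -1.1]
opening: 0.0397
[0.48063466 0.26095886 0.03230328] [ 1.79974563e+02 -5.40311090e-02 -8.75576115e+01]
```

View pics/m3.png

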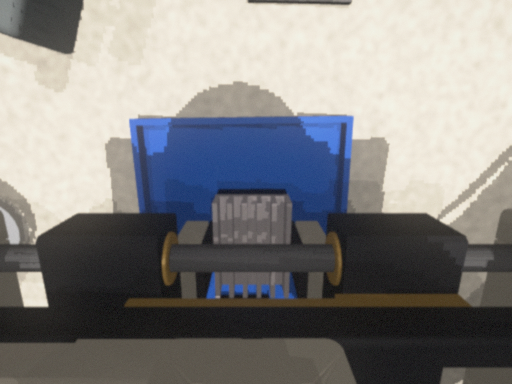

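View pics/m4.png

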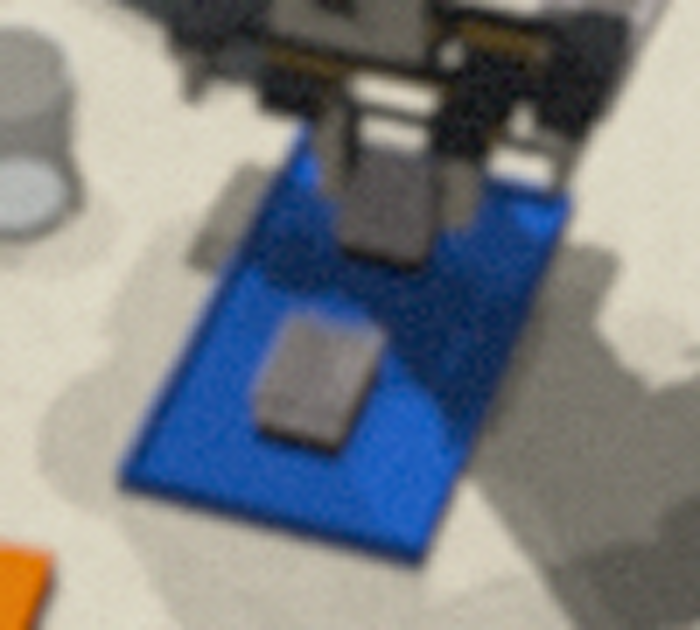

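Both lie inside the tray, well apart. Lowering the last bit with force checks.

```bash
python3 -m handwheel '[[[0,0,0.012,0,1],[0,0,0.01,0,1],[0,0,0.004,0,1],[0,0,0,0,1],[0,0,0,0,1]]]'
python3 -m handwheel '[[[0,0,0.0015,0,1],[0,0,0,0,1]]]'
python3 -m handwheel '[[[0,0,0.001,0,1],[0,0,0,0,1]]]'
```

```text
clock: 76.57
tool_pos: [0.4806, 0.2616, 0.0064]
orientation: [-180.0, -0.0, -87.6]
force: [0.3, 0.3, -2.0]
opening: 0.0395
clock: 76.73
tool_pos: [0.4807, 0.2617, 0.0049]
orientation: [-180.0, 0.0, -87.6]
force: [-0.2, 0.4, -1.9]
opening: 0.0396
clock: 76.9
tool_pos: [0.4805, 0.2616, 0.0037]
orientation: [-180.0, 0.0, -87.6]
force: [-0.2, -0.4, -2.0]
opening: 0.04
```

```bash
python3 -m handwheel '[[[0,0,0.0008,0,1],[0,0,0,0,1]]]'
python3 -m handwheel '[[[0,0,0.0008,0,1],[0,0,0,0,1]]]'
```

```text
clock: 77.07
tool_pos: [0.4806, 0.2617, 0.0031]
orientation: [-180.0, 0.0, -87.5]
force: [-1.1, -1.6, 3.3]
opening: 0.0396
clock: 77.23
tool_pos: [0.4806, 0.2617, 0.0031]
orientation: [-180.0, 0.0, -87.5]
force: [-4.3, -1.8, 12.3]
opening: 0.04
```

```bash
python3 -m handwheel '[[[0,0,0,0,0.4],[0,0,0,0,0.35],[0,0,0,0,0.3],[0,0,0,0,0.3],[0,0,0,0,0.3],[0,0,-0.005,0,0.3],[0,0,-0.02,0,0.3],[0,0,-0.03,0,0.3],[0,0,-0.03,0,0],[0,0,-0.03,0,0],[-0.02,0,-0.03,0,0],[-0.03,0,-0.03,0,0],[-0.03,0,-0.03,0,0],[-0.03,0,-0.02,0,0],[-0.03,0,0,0,0],[-0.02,0,0,0,0],[0,0,0,0,0],[0,0,0,0,0]]]'
python3 - <<'E'
from h import *
for n in('wrist','side','top'):
    s=snap(n); save(s,'n_'+n)
    if n=='side': save(s,'n_sidex',(180,140,320,320),3.3)
    if n=='wrist':
        print(pose()[2])
        for d in silhouettes('module0',s): print(d['conf'],d['xy'],[np.round(r[:5],4) for r in rect_at(s,d['region'],.034)])
        for n2,z in(('tray_in',.004),):
            for d in place_of(n2,s)[:2]: print(n2,d['conf'],p2w(s,d['xy'],z))
E
```

```text
clock: 78.73
tool_pos: [0.4732, 0.421, 0.2254]
orientation: [180.0, -0.0, -87.5]
force: [-0.7, 0.2, -0.0]
opening: 0.0874
[0.47332117 0.42013552 0.22551184]
0.97 [242.2, 110.1] [array([ 0.4808,  0.3502, 41.4058, 53.5576,  2.5547])]
0.8 [250.5, 33.5] [array([ 0.4791,  0.2655, 39.7558, 55.5549,  3.4185])]
tray_in 0.69 [0.47696695 0.310094   0.004     ]
```

View pics/n_wrist.png

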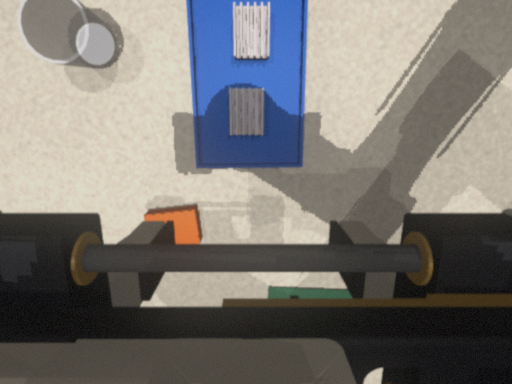

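View pics/n_sidex.png

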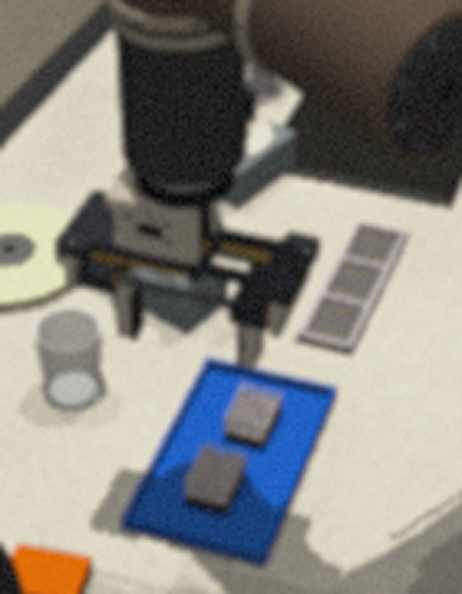

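View pics/n_top.png

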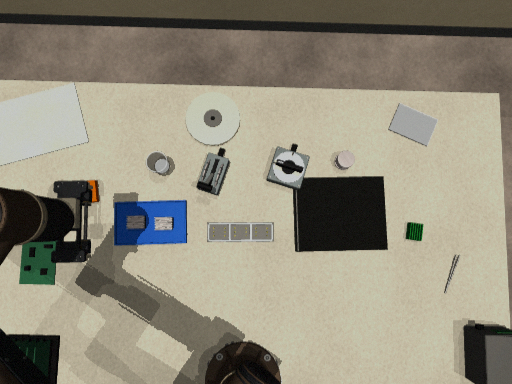

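The top view shows both modules in the tray at (137,222) and (164,223), with the bed and mat empty. The lever and isolator look as they did at the start, the bystanders haven't moved, and the gripper is open and clear. Handing in.

```bash
python3 - <<'E'
from plant import close_job, telemetry
print(telemetry.get_obs()['clock']); print(close_job())
E
```

```text
78.9833
the job is handed in; nothing more can be done
None
```

I ran the whole job in order and handed it in at 79 s. Only two modules were on the mat (the green block is the look-alike). I put them in two bays, turned the isolator on, and held the lever at half load, hands off, for about 4 s. I then returned it to zero, turned the isolator off, and set both modules in the blue tray.

**Last checks:** The final pictures show both modules flat and right side up in the tray, at about (0.481, 0.350) and (0.479, 0.266). The mat and bays are empty, the spool, cup and tin are in place, and the gripper is open and clear. The lever was back against its stop, its bar within a pixel of the zero position. The isolator bar lined up with its box in both on and off. No contact force I read came near the limits.

**What disagreed or needed mending:**
- **Fingertips:** they sit about 15 mm behind the TCP, not 17 mm ahead as stated. The first two grasps therefore closed just above the module without touching it, and I gripped about 3 cm lower from then on.
- **Lever:** the first push stopped about 0.045 rad short of upright. I corrected it to within about 0.003 rad before the hold counted.

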